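# Lay the cleaned reactor probes out to dry

### The arm

A 6-joint arm with a two-finger parallel gripper is mounted at the origin on the work surface. World frame = base frame: x ahead of the robot, y to its left, z up, the work surface at z = 0. Lengths are in m, angles in rad, forces in N, time in s.
With the tool pointing down it reaches from about 0.375 to 0.825 m from the base axis. Payload 5.5 kg.
Tool frame: the origin (TCP) lies midway between the tips of the shut fingers; the grasp point (between the pads) lies 19 mm behind it; z points along the fingers, y is the direction in which the jaws open and shut (so a half turn about z gives the same grasp; the last joint's range is limited). The gripper opens to 85 mm and grips with 20 to 120 N. Pads are 22 mm wide; open, the fingers measure 114 mm over their backs; the gripper's body (76 mm by 85 mm) begins 54 mm behind the grasp point. The pads swing forward as they close: fully open they stand 13 mm farther back than shut.
Start: joints at [-1.26, 0.314, -0.047, 1.21, 0, 1.571], TCP at [0.183, -0.571, 0.231] pointing down, gripper open.
Joint ranges: [-2.67, 2.67], [-0.69, 1.73], [-1.03, 1.25], [-2.08, 2.16], [-1.42, 1.45], [-3.14, 3.14]. Speed limits (rad/s): [2.39, 2.39, 3.01, 3.14, 3.14, 3.14].

### API

Orientations are given as a unit quaternion [x, y, z, w].
In Python, from workcell import sense, grab_frame, calibration, close_job, recognise, regions_of gives the robot as it stands. The module is installed in compiled form; this text tells all that it offers.
- The arm moves only by the tool carry_out, never from a script. Its argument "plan" is a list of rows, each an object of numbers: "grip": the opening in per cent of the stroke, from 0 (shut) to 100 (fully open); "x", "y", "z": the shift along the tool's x, y, z in mm; "turn": the turn about the tool's z in degrees. A call has 1 to 10 rows; each row is the pose to reach, as a shift and turn from the pose commanded when the call began, along the tool's axes at that moment; what a row does not reach only later rows make up. A row lasts 1/8 s, in which the tool goes at most 62.5 mm and 10.7 degrees, less where a joint would pass 70% of its speed; a pose out of reach is approached as far as the arm can. A call with a gripper value outside its range is refused whole. The fingers move at their own pace and stop on an object; "force" is the grip in N (left out, the last holds). Time passes only in rows, so rows that repeat a pose let the fingers close. It gives the time, the measured TCP pose, the force and the opening at its end, in the units of the state.
- sense(): the state, without advancing time (a new reading comes with each control period).
- grab_frame(name): name is "scene" or "top"; returns (picture, depth): 384x512x3 uint8, blue, green, red; 384x512 float32, m along the optical axis (not along the pixel's ray), 0 where there is no reading.
- calibration(name): a dict with "fx", "fy", "cx", "cy" (pixels), "T" (4x4, takes a point from camera to world coordinates). Camera axes: x right, y down, z forward; pixel columns grow to the right and rows downward; lengths in m; the calibration is good to about 2 mm. A picture is of the moment at which its call begins. calibration takes no time and is no camera call.
- close_job(): hands the job in, once; it reports no verdict.
Trained networks look in the newest picture that a camera, given by its name, has taken for a name from the list of things; names that differ only in an ending like _2 or _b are one class to them, and where a whole thing is asked for, a point or a joint stands for the part that bears it (a point fixed in the world has none). Each returns a list of dicts, best first, with "conf" (0 to 1); they miss things now and then, are a little off and sometimes report something else, mostly with a low value. They report only what shows in the picture. A call takes as long as a camera call.
- recognise(camera, thing): "point" ([x, y, z] in m, in the coordinates of the camera as it stood for that picture, good to about 4 mm: the middle of the surface that is visible of it).
- regions_of(camera, thing): "region" (384x512 bool, what is visible of it).
The state is a dict: "time": time; "joint_positions": joint angles; "dq": joint speeds; "tau": joint torques, N m; "tool_pos": TCP position; "orientation": TCP orientation; "wrist_force": force on the tool from outside, world axes, zero at the start; "ft_torque": the same for the moment, N m; "opening": finger opening in m.
Only numpy, scipy, OpenCV 4.12 (cv2) and the standard library are available. Lean on these libraries where they do the work, as an engineer would, in place of code of your own. Each camera call takes 0.05 s, during which the arm holds its last target. There are 200 camera calls.

### The job

Slide the empty probe carrier across the bench, without lifting it, until it sits centred and square on the black drying mat. Then lay every sensor probe in a lane of its own on the carrier, heads on the flat bar and shafts in the V rests, balance point midway between the two; pick each one up at its balance point and carry it level. When all are in, push the blower's lever right over to switch it on, and leave the other things on the bench where they are.

Things in the scene. Friction and masses are not known exactly. Their poses are not given: they have to be found in the camera images.
- mat: drying mat: thin black rubber sheet stuck to the bench, 160 x 250 mm, flush with it (nothing to climb). Origin: its centre on the bench; x along its short side, y along its long side, the same as the carrier's
- carrier: loose aluminium probe carrier, 0.8 kg, plate 130 (x) x 220 (y) x 10 mm thick. Origin: centre of its underside; z up. Four lanes for probes run along its x, at y = -81, -27, +27 and +81 mm. A laid probe lies level, its axis 42 mm above the bench, head towards the carrier's +x, balance point over x = 0
- carrier_fin (a point): top centre of the carrier's grip fin, in the middle of the V row (carrier x = -45, y = 0, 62 mm up): 10 mm thick in x, 16 mm wide in y, clear from 30 mm up; pinch it across its thickness to drag the carrier. The V tips beside it are equally thick, so wide fingers fit
- carrier_bar (a point): middle of the flat bar for the heads, on its top (carrier x = +50, y = 0, 27 mm up): 14 mm thick in x, across the whole plate, with low posts between the lanes (tops 41 mm up, about 43 mm clear per lane)
- carrier_rests (a point): middle of the row of four white V rests for the shafts (carrier x = -45, y = 0, 31 mm up, level with the bottoms of the Vs): 10 mm thick in x, each V 34 mm wide at its tips, which are 48 mm up
- long1: long steel sensor probe, 220 mm overall, 0.32 kg (may be absent): round shaft 16 mm thick, 170 mm long, and heavy square head 30 x 30 x 50 mm. Origin: the balance point, on the shaft's axis 25 mm behind the head. x runs along the shaft towards the head. On the bench it lies on a flat of the head, axis about 14 mm up at the balance point, tail slightly lower
- long1_head (a point): centre of the head of long1, 50 mm from its balance point
- long2: long steel sensor probe, 220 mm overall, 0.32 kg (may be absent): round shaft 16 mm thick, 170 mm long, and heavy square head 30 x 30 x 50 mm. Origin: the balance point, on the shaft's axis 25 mm behind the head. x runs along the shaft towards the head. On the bench it lies on a flat of the head, axis about 14 mm up at the balance point, tail slightly lower
- long2_head (a point): centre of the head of long2, 50 mm from its balance point
- short1: short steel sensor probe, 170 mm overall, 0.27 kg (may be absent): round shaft 16 mm thick, 130 mm long, and heavy square head 30 x 30 x 40 mm. Origin: the balance point, on the shaft's axis 22 mm behind the head. x runs along the shaft towards the head. On the bench it lies on a flat of the head, axis about 14 mm up at the balance point, tail slightly lower
- short1_head (a point): centre of the head of short1, 42 mm from its balance point
- short2: short steel sensor probe, 170 mm overall, 0.27 kg (may be absent): round shaft 16 mm thick, 130 mm long, and heavy square head 30 x 30 x 40 mm. Origin: the balance point, on the shaft's axis 22 mm behind the head. x runs along the shaft towards the head. On the bench it lies on a flat of the head, axis about 14 mm up at the balance point, tail slightly lower
- short2_head (a point): centre of the head of short2, 42 mm from its balance point
- lever (a joint): lever of the drying blower: 0 = off (leaning towards -x of the blower), 1.0 rad = fully on (leaning towards +x of the blower); stays where it is left, light friction
- lever_tip (a point): centre of the ball (26 mm across) at the tip of the black lever stick (10 mm thick), 70 mm from its pivot. The pivot lies 92 mm above the bench in a grey block 70 (blower x) x 50 x 25 mm; the stick is upright at mid-travel (0.5 rad)
- blower: fixed blue blower box beyond the mat, 150 (x) x 110 (y) x 70 mm tall, its outlet slot on +y towards the robot's side. Origin: centre of its underside. The lever stands on its top at x = 0, y = +30 mm and swings in its x-z plane, towards +x to switch on
- jar: amber jar, 56 mm across, 90 mm tall; a bystander, leave it where it is. Origin: its middle underneath
- mouse: white computer mouse, 105 x 60 x 30 mm; a bystander, leave it where it is. Origin: its middle underneath
- beaker: glass beaker, 68 mm across, 85 mm tall; a bystander, leave it where it is. Origin: its middle underneath
- spanner: steel spanner, 150 mm long; a bystander, leave it where it is. Origin: its underside, near mid-length
- flask: white plastic bottle, 52 mm across, 110 mm tall; a bystander, leave it where it is. Origin: its middle underneath
- stopper: black rubber stopper, 38 mm across, 28 mm tall; a bystander, leave it where it is. Origin: its middle underneath
- flange: flat steel ring, 60 mm across, 12 mm tall; a bystander, leave it where it is. Origin: its middle underneath

How it is judged:
By the outcome, as a careful person would: the job done as asked, in the order asked, and still so for the second after the job is handed in, with the robot touching nothing.
Of long1, long2, short1, short2 only 3 to 4 are there at a start; the rules pass over those that are not, and their reading is None.
At some moment in a run one of long1, long2, short1, short2 may be knocked a few centimetres aside while the robot is not near it.
Once in a run the grip may slacken for a moment while it holds something.
It also fails if it takes over 210 s, if anything falls off the work surface, if the arm or the gripper's body presses on something with over 40 N, if the wrist force passes 120 N, or if a joint passes its speed limit or range.

## Working session

There is one attempt and no reset: what is moved stays moved. The work goes in short steps, Python scripts to look and compute and a tool call to move; the robot and the scene stay as the last step left them, time stands still between calls to the robot, and variables do not carry over. Pictures are saved under pics/ and viewed, about 12 in all and at most 16, crops included, and the job is handed in when it is done.

Besides the shell and the picture viewer there is one more tool, called after "Request:" as name(argument=value, ...) on one line, values as JSON. carry_out: Moves the arm, as the interface text tells. Its arguments: {"type":"object","properties":{"plan":{"type":"array"},"force":{"type":"number"}},"required":["plan"]}

```bash
mkdir -p pics; cat > h.py <<'E'
import numpy as np, cv2, json
from scipy.spatial.transform import Rotation as R
from workcell import sense, grab_frame, calibration, close_job, recognise, regions_of
def cloud(cam,d):
    c=calibration(cam); v,u=np.mgrid[0:384,0:512]
    P=np.stack([(u-c['cx'])/c['fx']*d,(v-c['cy'])/c['fy']*d,d],-1)
    T=np.array(c['T']); W=P@T[:3,:3].T+T[:3,3]; W[d==0]=np.nan; return W
def w(cam,p):
    T=np.array(calibration(cam)['T']); return T[:3,:3]@np.array(p)+T[:3,3]
E
python3 - <<'E'
from h import *
s=sense(); print({k:np.round(v,3).tolist() for k,v in s.items()})
for c in('scene','top'):
    im,d=grab_frame(c); cv2.imwrite(f'pics/{c}0.png',cv2.resize(im,(800,600)) if c=='x' else im)
    T=np.array(calibration(c)['T']); print(c,np.round(T,3).tolist(),calibration(c)['fx'])
    for n in ['mat','carrier','carrier_fin','carrier_bar','carrier_rests','long1','long1_head','short1','short1_head','lever_tip','blower','jar','mouse','beaker','spanner','flask','stopper','flange']:
        print(c,n,[(np.round(w(c,r['point']),3).tolist(),round(r['conf'],2)) for r in recognise(c,n)])
E
```

```text
{'time': 0.0, 'joint_positions': [-1.26, 0.314, -0.048, 1.21, 0.0, 1.571], 'dq': [0.001, 0.001, -0.001, 0.001, -0.001, -0.001], 'tau': [0.001, -53.96, 33.974, 0.019, -0.0, 0.0], 'tool_pos': [0.183, -0.571, 0.23], 'orientation': [0.988, 0.155, -0.0, -0.001], 'wrist_force': [-0.012, -0.437, -0.286], 'ft_torque': [0.026, -0.028, -0.009], 'opening': 0.085}
scene [[0.479, 0.578, -0.661, 1.334], [0.878, -0.3, 0.374, -0.422], [0.017, -0.759, -0.65, 0.906], [0.0, 0.0, 0.0, 1.0]] 368.7685727864402
scene mat [([0.524, 0.245, -0.002], 0.77), ([0.289, 0.265, 0.057], 0.56)]
scene carrier [([0.524, 0.046, 0.006], 0.56)]
scene carrier_fin [([0.519, 0.045, 0.008], 0.91)]
scene carrier_bar [([0.524, 0.047, 0.005], 0.89), ([0.294, 0.264, 0.06], 0.2)]
scene carrier_rests [([0.525, 0.05, 0.006], 0.71)]
scene long1 [([0.57, -0.152, 0.021], 0.88)]
scene long1_head [([0.568, -0.155, 0.021], 0.87)]
scene short1 [([0.57, -0.307, 0.018], 0.81), ([0.469, -0.225, 0.021], 0.67)]
scene short1_head [([0.565, -0.305, 0.023], 0.82)]
scene lever_tip [([0.521, 0.048, 0.008], 0.59), ([0.471, -0.223, 0.02], 0.42)]
scene
[... 1090 characters left out ...]
top short1 [([0.476, -0.218, 0.026], 0.7), ([0.542, -0.301, 0.02], 0.69), ([0.756, -0.203, 0.092], 0.54)]
top short1_head [([0.54, -0.299, 0.017], 0.74), ([0.505, 0.049, 0.008], 0.67), ([0.474, -0.217, 0.025], 0.29)]
top lever_tip [([0.716, 0.133, 0.162], 0.69), ([0.505, 0.052, 0.01], 0.66), ([0.275, -0.268, 0.03], 0.61)]
top blower []
top jar [([0.755, -0.198, 0.096], 0.91)]
top mouse [([0.776, -0.077, 0.03], 0.81)]
top beaker [([0.641, 0.493, 0.053], 0.88), ([0.502, 0.046, 0.011], 0.6)]
top spanner [([0.426, 0.477, 0.009], 0.87)]
top flask [([0.284, 0.265, 0.077], 0.85)]
top stopper [([0.274, -0.265, 0.029], 0.48), ([0.527, -0.149, 0.018], 0.31)]
top flange [([0.685, -0.018, 0.014], 0.63)]
```

View pics/top0.png

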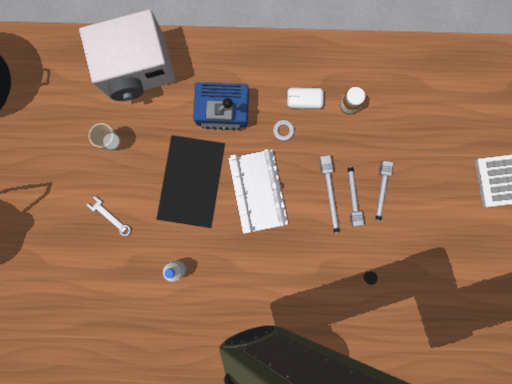

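View pics/scene0.png

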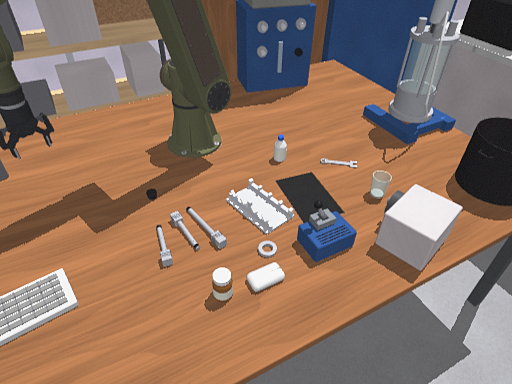

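```bash
cat >> h.py <<'E'
def rect(P):
    (c,s,a)=cv2.minAreaRect(np.float32(P[:,:2]*1000)); return np.round(c,1),np.round(s,1),round(a,1)
E
python3 - <<'E'
from h import *
ims=[]; D=[]
for i in range(3):
    im,d=grab_frame('top'); D.append(d)
d=np.median(D,0); W=cloud('top',d); np.save('W0.npy',W)
c=calibration('top')
m=regions_of('top','mat')[0]['region']; 
P=W[m]; print('mat',rect(P),np.nanmean(P,0))
x,y,z=W[...,0],W[...,1],W[...,2]
box=(x>.38)&(x<.63)&(y>-.05)&(y<.15)
bench=(x>.4)&(x<.6)&(y>-.1)&(y<-.06); print('bench z',np.nanmedian(z[bench]))
k=box&(z>.005); print('carr',rect(W[k]))
for lo,hi in((.022,.034),(.036,.045),(.045,.055),(.055,.075)):
    k=box&(z>lo)&(z<hi); print(lo,k.sum(),np.round(np.mean(W[k],0),4), rect(W[k]))
box2=(x>.38)&(x<.68)&(y>-.36)&(y<-.1)&(z>.006)
n,l,st,ce=cv2.connectedComponentsWithStats(box2.astype(np.uint8))
for i in range(1,n):
    if st[i,4]>30: print('probe',st[i],rect(W[l==i]),np.nanmax(z[l==i]))
box3=(x>.62)&(x<.85)&(y>.03)&(y<.23)
for lo,hi in((.06,.075),(.085,.105),(.125,.19)):
    k=box3&(z>lo)&(z<hi); print('bl',lo,k.sum(),np.round(np.mean(W[k],0),4),rect(W[k]))
big=cv2.resize(im[130:240,150:300],(750,550),interpolation=cv2.INTER_CUBIC); cv2.imwrite('pics/c1.png',big)
E
```

```text
mat (array([531.5, 245.6]), array([160.3, 250.2]), 82.6) [0.53030191 0.24559303 0.00169004]
bench z 0.0006957762132966394
carr (array([507.8,  47.8]), array([238.3, 188. ]), 1.7)
0.022 387 [0.4991 0.078  0.0282] (array([506.6,  54.9]), array([219.6, 107. ]), 12.9)
0.036 198 [0.5085 0.0542 0.0411] (array([506.4,  54.7]), array([219.4, 106.7]), 12.9)
0.045 69 [0.5121 0.009  0.0473] (array([513.1,   7.6]), array([111. , 179.2]), 71.0)
0.055 23 [0.5163 0.0075 0.0629] (array([516.8,   7.5]), array([15.1,  9.8]), 12.7)
probe [319 155  20  78 552] (array([ 502.9, -154.6]), array([218.8,  30.7]), 9.9) 0.03704645539266349
probe [375 160  18  61 446] (array([ 516.5, -302.7]), array([ 30. , 169.5]), 83.2) 0.035957677925465115
probe [347 166  16  60 434] (array([ 499.9, -220.3]), array([170.2,  29.8]), 6.6) 0.035643114763432404
bl 0.06 1468 [0.7522 0.1568 0.0709] (array([746.4, 158.3]), array([110.5, 143.4]), 0.2)
bl 0.085 371 [0.7113 0.1653 0.0963] (array([716.5, 162.1]), array([70. , 50.7]), 88.5)
bl 0.125 91 [0.714  0.1353 0.1622] (array([716.7, 135.6]), array([27.6, 23.2]), 49.9)
```

View pics/c1.png

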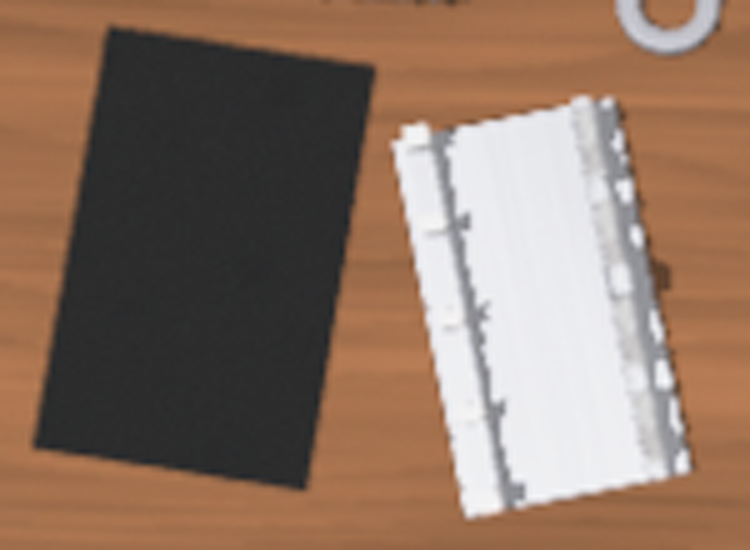

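```bash
cat >> h.py <<'E'
def go(x,y,z,xa=None):
    "tool-frame shift (mm) and turn (deg) to TCP x,y,z (m), tool-x heading xa (deg, mod 360)"
    s=sense(); M=R.from_quat(s['orientation']).as_matrix(); d=M.T@(np.array([x,y,z])-s['tool_pos'])*1000
    a=np.degrees(np.arctan2(M[1,0],M[0,0])); t=None if xa is None else round((a-xa+180)%360-180,1)
    print('now',np.round(s['tool_pos'],4),'xa',round(a,1),'tilt',np.round(M[:,2],3),'j',np.round(s['joint_positions'],2),'F',np.round(s['wrist_force'],1),'op',round(s['opening'],4),'t',round(s['time'],2)); print('shift',np.round(d,1),'turn',t)
E
python3 -c "
from h import *
go(.517,.0075,.12,12.9)"
```

```text
now [ 0.1835 -0.5712  0.2313] xa 17.8 tilt [ 0.  0. -1.] j [-1.26  0.31 -0.05  1.21  0.    1.57] F [-0.4  0.2 -1. ] op 0.0854 t 2.1
shift [ 494.5 -449.   111.3] turn 4.9
```

Request:
carry_out(plan=[{"x": 495, "y": -448, "z": 110, "turn": -60, "grip": 45}, {"x": 495, "y": -448, "z": 110, "turn": -60}, {"x": 495, "y": -448, "z": 110, "turn": -60}, {"x": 495, "y": -448, "z": 110, "turn": -60}, {"x": 495, "y": -448, "z": 110, "turn": -60}, {"x": 495, "y": -448, "z": 110, "turn": -60}, {"x": 495, "y": -448, "z": 110, "turn": -60}, {"x": 495, "y": -448, "z": 110, "turn": -60}, {"x": 495, "y": -448, "z": 110, "turn": -60}, {"x": 495, "y": -448, "z": 110, "turn": -60}])

```text
invalid input at $.plan[1]: expected keys grip, x, y, z, turn
```

```bash
python3 -c "
from h import *
go(.517,.0075,.12,12.9)"
```

```text
now [ 0.1835 -0.5712  0.2313] xa 17.8 tilt [ 0.  0. -1.] j [-1.26  0.31 -0.05  1.21  0.    1.57] F [-0.4  0.2 -1. ] op 0.0854 t 2.1
shift [ 494.5 -449.   111.3] turn 4.9
```

Request:
carry_out(plan=[{"grip": 45, "x": 495, "y": -448, "z": 110, "turn": -60}, {"grip": 45, "x": 495, "y": -448, "z": 110, "turn": -60}, {"grip": 45, "x": 495, "y": -448, "z": 110, "turn": -60}, {"grip": 45, "x": 495, "y": -448, "z": 110, "turn": -60}, {"grip": 45, "x": 495, "y": -448, "z": 110, "turn": -60}, {"grip": 45, "x": 495, "y": -448, "z": 110, "turn": -60}, {"grip": 45, "x": 495, "y": -448, "z": 110, "turn": -60}, {"grip": 45, "x": 495, "y": -448, "z": 110, "turn": -60}, {"grip": 45, "x": 495, "y": -448, "z": 110, "turn": -60}, {"grip": 45, "x": 495, "y": -448, "z": 110, "turn": -60}])

```text
time: 3.35
tool_pos: [0.4933, -0.0355, 0.1298]
orientation: [0.778, 0.628, 0.0, 0.0]
wrist_force: [0.4, -0.8, 1.2]
opening: 0.0382
```

```bash
python3 -c "
from h import *
go(.517,.0075,.12,12.9);go(.517,.0075,.12,192.9)"
```

```text
now [ 0.4933 -0.0355  0.1298] xa 77.8 tilt [ 0.001 -0.    -1.   ] j [-0.07  0.18 -0.46  0.93 -0.    1.71] F [ 0.4 -0.8  1.2] op 0.0382 t 3.35
shift [47.1 14.   9.8] turn 64.9
now [ 0.4933 -0.0355  0.1298] xa 77.8 tilt [ 0.001 -0.    -1.   ] j [-0.07  0.18 -0.46  0.93 -0.    1.71] F [ 0.4 -0.8  1.2] op 0.0382 t 3.35
shift [47.1 14.   9.8] turn -115.1
```

Request:
carry_out(plan=[{"grip": 45, "x": 47, "y": 14, "z": 10, "turn": -107}, {"grip": 45, "x": 47, "y": 14, "z": 10, "turn": -107}, {"grip": 45, "x": 47, "y": 14, "z": 10, "turn": -107}, {"grip": 45, "x": 47, "y": 14, "z": 10, "turn": -107}, {"grip": 45, "x": 47, "y": 14, "z": 10, "turn": -107}, {"grip": 45, "x": 47, "y": 14, "z": 10, "turn": -107}, {"grip": 45, "x": 47, "y": 14, "z": 10, "turn": -107}, {"grip": 45, "x": 47, "y": 14, "z": 10, "turn": -107}, {"grip": 45, "x": 47, "y": 14, "z": 10, "turn": -107}, {"grip": 45, "x": 47, "y": 14, "z": 10, "turn": -107}])

```text
time: 4.6
tool_pos: [0.516, 0.0056, 0.1198]
orientation: [-0.045, 0.999, 0.0, 0.0]
wrist_force: [0.5, 0.0, 0.7]
opening: 0.0385
```

```bash
python3 -c "
from h import *
go(.517,.0075,.035,192.9)"
```

```text
now [0.516  0.0056 0.1198] xa -174.8 tilt [ 0.  0. -1.] j [ 0.01  0.23 -0.42  0.92  0.   -0.08] F [0.5 0.  0.7] op 0.0385 t 4.6
shift [-1.2  1.8 84.8] turn -7.7
```

Request:
carry_out(plan=[{"grip": 45, "x": -1, "y": 1.5, "z": 30, "turn": -7.7}, {"grip": 45, "x": -1, "y": 1.5, "z": 60, "turn": -7.7}, {"grip": 45, "x": -1, "y": 1.5, "z": 84, "turn": -7.7}, {"grip": 45, "x": -1, "y": 1.5, "z": 84, "turn": -7.7}, {"grip": 45, "x": -1, "y": 1.5, "z": 84, "turn": -7.7}])

```text
time: 5.22
tool_pos: [0.5174, 0.0072, 0.0365]
orientation: [-0.109, 0.994, -0.0, 0.0]
wrist_force: [-0.1, 0.5, 0.4]
opening: 0.0382
```

```bash
python3 -c "
from h import *
go(.517,.0075,.035,192.9)"
```

```text
now [0.5174 0.0072 0.0365] xa -167.5 tilt [ 0.001  0.    -1.   ] j [ 0.01  0.32 -0.52  0.73  0.   -0.2 ] F [-0.1  0.5  0.4] op 0.0382 t 5.22
shift [0.3 0.4 1.5] turn -0.4
```

Good. Close on the fin.

Request:
carry_out(plan=[{"grip": 0, "x": 0, "y": 0, "z": 0, "turn": 0}, {"grip": 0, "x": 0, "y": 0, "z": 0, "turn": 0}, {"grip": 0, "x": 0, "y": 0, "z": 0, "turn": 0}, {"grip": 0, "x": 0, "y": 0, "z": 0, "turn": 0}, {"grip": 0, "x": 0, "y": 0, "z": 0, "turn": 0}, {"grip": 0, "x": 0, "y": 0, "z": 0, "turn": 0}], force=70)

```text
time: 5.98
tool_pos: [0.5179, 0.0068, 0.0371]
orientation: [-0.109, 0.994, -0.001, 0.001]
wrist_force: [-0.8, -1.5, 6.4]
opening: 0.0084
```

```bash
python3 -c "
from h import *
go(.5257,.201,.0365,172.6)"
```

```text
now [0.5179 0.0068 0.0371] xa -167.5 tilt [ 0.002 -0.001 -1.   ] j [ 0.01  0.32 -0.52  0.73 -0.   -0.2 ] F [-0.8 -1.5  6.4] op 0.0084 t 5.97
shift [-49.7 187.9   0.4] turn 19.9
```

Request:
carry_out(plan=[{"grip": 0, "x": -3, "y": 12, "z": 0, "turn": 1}, {"grip": 0, "x": -8, "y": 32, "z": 0, "turn": 3}, {"grip": 0, "x": -14, "y": 54, "z": 0, "turn": 6}, {"grip": 0, "x": -20, "y": 76, "z": 0, "turn": 8}, {"grip": 0, "x": -26, "y": 98, "z": 0, "turn": 10}, {"grip": 0, "x": -32, "y": 120, "z": 0, "turn": 13}, {"grip": 0, "x": -38, "y": 142, "z": 0, "turn": 15}, {"grip": 0, "x": -43, "y": 162, "z": 0, "turn": 17}, {"grip": 0, "x": -47, "y": 178, "z": 0, "turn": 19}, {"grip": 0, "x": -50, "y": 188, "z": 0, "turn": 20}])

```text
time: 7.22
tool_pos: [0.5256, 0.2003, 0.0371]
orientation: [0.066, 0.998, -0.002, 0.001]
wrist_force: [-1.3, -9.0, 9.5]
opening: 0.0084
```

```bash
cat >> h.py <<'E'
def carrier(n=3):
    d=np.median([grab_frame('top')[1] for i in range(n)],0); W=cloud('top',d); x,y,z=W[...,0],W[...,1],W[...,2]
    box=(x>.38)&(x<.67)&(y>.1)&(y<.36)
    k=box&(z>.022)&(z<.034); bar=rect(W[k]); print('bar',bar,np.round(np.mean(W[k],0),4))
    k=box&(z>.036)&(z<.051); print('tips',rect(W[k]))
    k=box&(z>.055)&(z<.07); print('fin',np.round(np.mean(W[k],0),4),k.sum())
    return W
E
python3 -c "
from h import *
go(.5257,.201,.0365,172.6); carrier()"
```

```text
now [0.5256 0.2003 0.0371] xa 172.4 tilt [ 0.002 -0.004 -1.   ] j [ 0.37  0.4  -0.41  0.77 -0.    0.5 ] F [-1.3 -9.   9.5] op 0.0084 t 7.22
shift [0.  0.7 0.6] turn -0.2
bar (array([602.6, 193.8]), array([10.7, 63.9]), 83.0) [0.5996 0.1929 0.0279]
tips (array([605.2, 193.2]), array([10.3, 40.2]), 81.2)
fin [nan nan nan] 0
  return _methods._mean(a, axis=axis, dtype=dtype,
  ret = um.true_divide(
```

Request:
carry_out(plan=[{"grip": 40, "x": 0, "y": 0, "z": 0, "turn": 0}, {"grip": 40, "x": 0, "y": 0, "z": 0, "turn": 0}, {"grip": 40, "x": 0, "y": 0, "z": 0, "turn": 0}, {"grip": 40, "x": 0, "y": 0, "z": -30, "turn": 0}, {"grip": 40, "x": 0, "y": 0, "z": -90, "turn": 0}, {"grip": 40, "x": -50, "y": -150, "z": -120, "turn": 0}, {"grip": 40, "x": -50, "y": -300, "z": -120, "turn": 0}, {"grip": 40, "x": -50, "y": -300, "z": -120, "turn": 0}, {"grip": 40, "x": -50, "y": -300, "z": -120, "turn": 0}, {"grip": 40, "x": -50, "y": -300, "z": -120, "turn": 0}])

```text
time: 8.62
tool_pos: [0.535, -0.1046, 0.1559]
orientation: [0.066, 0.998, 0.0, 0.0]
wrist_force: [0.6, -0.0, 0.4]
opening: 0.0339
```

```bash
python3 -c "
from h import *
go(.537,-.149,.1,189.9); W=carrier()
x,y,z=W[...,0],W[...,1],W[...,2]
box2=(x>.38)&(x<.68)&(y>-.4)&(y<-.1)&(z>.006)
n,l,st,ce=cv2.connectedComponentsWithStats(box2.astype(np.uint8))
for i in range(1,n):
    if st[i,4]>30: print('probe',st[i],rect(W[l==i]),np.nanmax(z[l==i]))
cv2.imwrite('pics/t2.png',grab_frame('top')[0])
"
```

```text
now [ 0.535  -0.1046  0.1559] xa 172.5 tilt [ 0. -0. -1.] j [-0.19  0.25 -0.3   1.01  0.   -0.06] F [ 0.6 -0.   0.4] op 0.0339 t 8.62
shift [ -7.7 -43.8  55.9] turn -17.4
bar (array([531.3, 252.1]), array([107.8, 219.3]), 82.5) [0.5325 0.272  0.028 ]
tips (array([531.2, 252. ]), array([107.2, 219.8]), 82.6)
fin [0.5248 0.2037 0.0622] 25
probe [ 367   98   48  150 4370] (array([ 507.8, -247.8]), array([199.4, 340.6]), 11.7) 0.7299036515717747
```

View pics/t2.png

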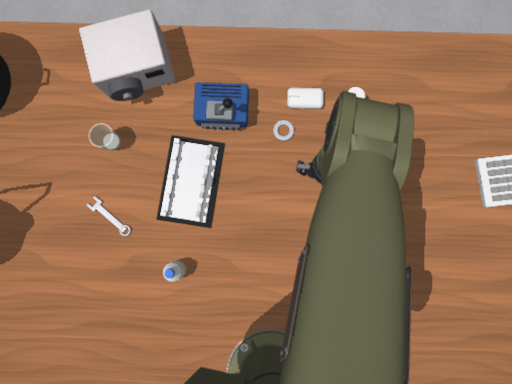

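```bash
python3 -c "
from h import *
im,_=grab_frame('top'); d=np.median([grab_frame('top')[1] for i in range(3)],0); W=cloud('top',d)
a=np.radians(82.6); e=np.array([[np.cos(a),np.sin(a)],[-np.sin(a),np.cos(a)]])
Q=(W[...,:2]*1000-[531.5,245.6])@e.T; z=W[...,2]
g=im.max(-1).astype(int)
near=(abs(Q[...,0])<100)&(abs(Q[...,1])<150)
plate=near&(z>.004)
blk=near&(g<70)&(z<.005)
for n,m in(('plate all',near&(g>110)&(z>.004)&(z<.016)),('high',near&(z>.02)),('blk',blk)):
    q=Q[m]; print(n,m.sum(),np.round(np.percentile(q,[.5,99.5],axis=0),1), rect(q/1000))
"
```

```text
plate all 2698 [[ -83.4 -137.5]
 [  85.6  134.3]] (array([1.3, 0.5]), array([296.8, 196.7]), 89.3)
high 824 [[ -47.4 -108. ]
 [  60.   110.2]] (array([6.6, 1.1]), array([108.3, 219.9]), 0.1)
blk 961 [[ -80.2 -121.5]
 [  76.7  124.3]] (array([-1.7,  1.3]), array([157.3, 246.4]), 0.2)
```

```bash
python3 -c "
from h import *
go(.5256,.2003,.0365,172.6)"
```

```text
now [ 0.5352 -0.1011  0.1555] xa 172.6 tilt [-0.001  0.    -1.   ] j [-0.19  0.25 -0.3   1.01  0.   -0.06] F [-0.1  0.7  1.1] op 0.0345 t 9.03
shift [ 48.1 297.6 119.1] turn 0.0
```

Request:
carry_out(plan=[{"grip": 40, "x": 48, "y": 150, "z": 0, "turn": 0}, {"grip": 40, "x": 48, "y": 298, "z": 0, "turn": 0}, {"grip": 40, "x": 48, "y": 298, "z": 0, "turn": 0}, {"grip": 40, "x": 48, "y": 298, "z": 0, "turn": 0}, {"grip": 40, "x": 48, "y": 298, "z": 0, "turn": 0}, {"grip": 40, "x": 48, "y": 298, "z": 0, "turn": 0}, {"grip": 40, "x": 48, "y": 298, "z": 50, "turn": 0}, {"grip": 40, "x": 48, "y": 298, "z": 100, "turn": 0}, {"grip": 40, "x": 48, "y": 298, "z": 119, "turn": 0}, {"grip": 40, "x": 48, "y": 298, "z": 119, "turn": 0}])

```text
time: 10.28
tool_pos: [0.5245, 0.1985, 0.035]
orientation: [0.065, 0.998, -0.001, -0.002]
wrist_force: [-0.5, -0.3, 1.3]
opening: 0.0341
```

Request:
carry_out(plan=[{"grip": 0, "x": 0, "y": 0, "z": 0, "turn": 0}, {"grip": 0, "x": 0, "y": 0, "z": 0, "turn": 0}, {"grip": 0, "x": 0, "y": 0, "z": 0, "turn": 0}, {"grip": 0, "x": 0, "y": 0, "z": 0, "turn": 0}, {"grip": 0, "x": 0, "y": 0, "z": 0, "turn": 0}, {"grip": 0, "x": -0.7, "y": -1.5, "z": 0, "turn": 0}, {"grip": 0, "x": -0.7, "y": -3, "z": 0, "turn": 0}, {"grip": 0, "x": -0.7, "y": -3, "z": 0, "turn": 0}, {"grip": 0, "x": -0.7, "y": -3, "z": 0, "turn": 0}])

```text
time: 11.4
tool_pos: [0.5281, 0.1981, 0.0383]
orientation: [0.065, 0.998, 0.002, 0.001]
wrist_force: [-1.7, 5.9, 4.9]
opening: 0.0083
```

```bash
python3 -c "
from h import *
go(.5256,.1973,.0365,172.6);go(.537,-.149,.18,189.9)"
```

```text
now [0.5281 0.1981 0.0383] xa 172.6 tilt [ 0.002  0.004 -1.   ] j [ 0.36  0.39 -0.4   0.77  0.    0.49] F [-1.7  5.9  4.9] op 0.0083 t 11.4
shift [ 2.3 -1.1  1.8] turn -0.0
now [0.5281 0.1981 0.0383] xa 172.6 tilt [ 0.002  0.004 -1.   ] j [ 0.36  0.39 -0.4   0.77  0.    0.49] F [-1.7  5.9  4.9] op 0.0083 t 11.4
shift [ -54.1 -342.4 -143. ] turn -17.3
```

Request:
carry_out(plan=[{"grip": 40, "x": 0, "y": 0, "z": 0, "turn": 0}, {"grip": 40, "x": 0, "y": 0, "z": 0, "turn": 0}, {"grip": 40, "x": 0, "y": 0, "z": 0, "turn": 0}, {"grip": 40, "x": 0, "y": 0, "z": -40, "turn": 0}, {"grip": 40, "x": 0, "y": 0, "z": -90, "turn": 0}, {"grip": 40, "x": 0, "y": -200, "z": -140, "turn": -17}, {"grip": 40, "x": 0, "y": -200, "z": -140, "turn": -17}, {"grip": 40, "x": 0, "y": -200, "z": -140, "turn": -17}, {"grip": 40, "x": 0, "y": -200, "z": -140, "turn": -17}, {"grip": 40, "x": 0, "y": -200, "z": -140, "turn": -17}])

```text
time: 12.65
tool_pos: [0.5008, -0.0036, 0.1772]
orientation: [-0.081, 0.997, -0.0, 0.0]
wrist_force: [0.4, 0.3, 0.4]
opening: 0.0343
```

```bash
cat >> h.py <<'E'
def probes(W):
    x,y,z=W[...,0],W[...,1],W[...,2]
    box2=(x>.36)&(x<.7)&(y>-.45)&(y<-.06)&(z>.006)&(z<.05)
    n,l,st,ce=cv2.connectedComponentsWithStats(box2.astype(np.uint8))
    for i in range(1,n):
        if st[i,4]<100: continue
        P=W[l==i]; c,s,a=rect(P); L=max(s); ax=np.radians(a if s[0]>s[1] else a+90); u=np.array([np.cos(ax),np.sin(ax)])
        t=(P[:,:2]*1000-c)@u
        if np.median(P[t>L*.3][:,2])<np.median(P[t<-L*.3][:,2]): u=-u   # head is the tall end
        b=c+u*(35 if L>195 else 23); print('probe',c,s,'bal',np.round(b,1),'yaw',round(np.degrees(np.arctan2(u[1],u[0])),1),st[i,4])
E
python3 -c "
from h import *
W=carrier(); probes(W); go(.537,-.149,.06,189.9)
"
```

```text
bar (array([531.8, 248.7]), array([107.8, 219.4]), 82.5) [0.5317 0.2684 0.0281]
tips (array([531.4, 248.3]), array([107. , 219.6]), 82.6)
fin [0.5247 0.2    0.0622] 25
probe [ 520.4 -301.5] [ 30.1 176.4] bal [ 543.2 -304.9] yaw -8.4 446
probe [ 499.3 -222. ] [170.6  29.6] bal [ 476.4 -224.1] yaw -174.7 436
now [ 0.5007 -0.0015  0.1763] xa -170.5 tilt [-0.001  0.    -1.   ] j [-0.    0.16 -0.37  1.04  0.   -0.17] F [0.4 0.2 0.7] op 0.0338 t 12.8
shift [ -11.4 -151.5  116.2] turn -0.4
```

```bash
python3 -c "
from h import *
im,d=grab_frame('top'); cv2.imwrite('pics/t3.png',cv2.resize(im[120:260,260:420],(800,700))[:600])
for n in('long1','short1'): print(n,[(np.round(w('top',r['point']),3).tolist(),round(r['conf'],2)) for r in recognise('top',n)])
"
```

```text
long1 [([0.431, -0.169, 0.015], 0.66)]
short1 [([0.476, -0.218, 0.022], 0.9), ([0.544, -0.303, 0.023], 0.86)]
```

View pics/t3.png

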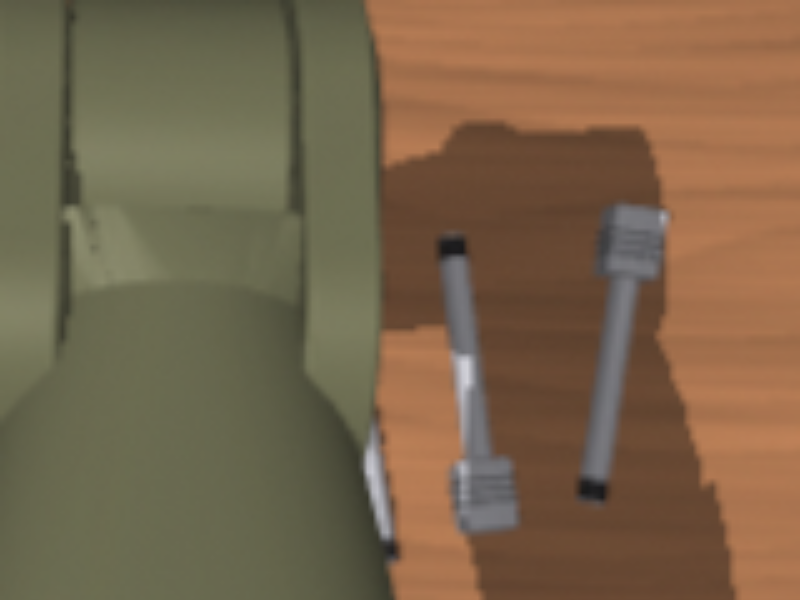

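```bash
cat >> h.py <<'E'
def probes2(W,ymin=-.45,ymax=-.06):
    x,y,z=W[...,0],W[...,1],W[...,2]
    box2=(x>.36)&(x<.7)&(y>ymin)&(y<ymax)&(z>.006)&(z<.05)
    n,l,st,ce=cv2.connectedComponentsWithStats(box2.astype(np.uint8))
    for i in range(1,n):
        if st[i,4]<100: continue
        P=W[l==i]*1000; H=P[P[:,2]>25][:,:2]; S=P[P[:,2]<21][:,:2]; h=np.median(H,0)
        c,s,a=rect(H/1000); S=S[np.linalg.norm(S-h,axis=1)>40]
        vx,vy,x0,y0=cv2.fitLine(np.float32(S),cv2.DIST_HUBER,0,.01,.01).ravel(); u=np.array([vx,vy]); u*=np.sign(u@(h-[x0,y0]))
        off=42 if max(rect(P/1000)[1])<195 else 50
        hh=np.array([x0,y0])+u*((c-[x0,y0])@u)
        print('probe head',c,s,'bal',np.round(hh-off*u,1),'yaw',round(np.degrees(np.arctan2(u[1],u[0])),1),st[i,4])
E
python3 -c "
from h import *
probes2(np.load('W0.npy')); d=np.median([grab_frame('top')[1] for i in range(3)],0); probes2(cloud('top',d))
"
```

```text
probe head [ 578.4 -141.5] [65.5 30.7] bal [ 528.8 -148.2] yaw 10.8 552
probe head [ 571.1 -309.2] [30.  58.3] bal [ 529.8 -300.6] yaw -6.5 446
probe head [ 435.8 -227.6] [39.1 30.2] bal [ 477.3 -220.3] yaw -174.2 434
probe head [ 572.3 -309.5] [30.4 56.3] bal [ 531.  -300.5] yaw -6.1 444
probe head [ 442.7 -227.5] [53.5 29.9] bal [ 484.2 -220.2] yaw -173.8 435
```

```bash
python3 -c "
from h import *
go(.540,-.307,.08,173.2)
"
```

```text
now [ 0.5007 -0.0014  0.1764] xa -170.4 tilt [-0.  0. -1.] j [-0.    0.16 -0.37  1.04  0.   -0.17] F [ 0.8  0.3 -0.6] op 0.0344 t 13.1
shift [  12.1 -307.9   96.4] turn 16.4
```

Request:
carry_out(plan=[{"grip": 40, "x": 12, "y": -308, "z": 30, "turn": 16.4}, {"grip": 40, "x": 12, "y": -308, "z": 30, "turn": 16.4}, {"grip": 40, "x": 12, "y": -308, "z": 30, "turn": 16.4}, {"grip": 40, "x": 12, "y": -308, "z": 30, "turn": 16.4}, {"grip": 40, "x": 12, "y": -308, "z": 60, "turn": 16.4}, {"grip": 40, "x": 12, "y": -308, "z": 96, "turn": 16.4}, {"grip": 40, "x": 12, "y": -308, "z": 96, "turn": 16.4}, {"grip": 40, "x": 12, "y": -308, "z": 96, "turn": 16.4}])

```text
time: 14.1
tool_pos: [0.5403, -0.3073, 0.0817]
orientation: [0.06, 0.998, 0.0, 0.0]
wrist_force: [0.5, -0.2, 0.2]
opening: 0.0338
```

```bash
python3 -c "
from h import *
go(.540,-.307,.003,173.2)
W=cloud('top',np.median([grab_frame('top')[1] for i in range(3)],0)); probes(W)
im,d=grab_frame('scene'); cv2.imwrite('pics/s3.png',cv2.resize(im[190:290,120:260],(800,571)))
"
```

```text
now [ 0.5403 -0.3073  0.0817] xa 173.2 tilt [ 0.  0. -1.] j [-0.52  0.45 -0.21  0.92  0.   -0.4 ] F [ 0.5 -0.2  0.2] op 0.0338 t 14.1
shift [ 0.4  0.2 78.7] turn -0.0
probe [ 503.2 -155.2] [219.1  30.2] bal [ 537.6 -148.9] yaw 10.3 554
probe [ 499.2 -218.6] [170.   29.6] bal [ 476.4 -221.9] yaw -171.7 433
probe [ 488.9 -298.1] [ 16.3 113.3] bal [ 511.7 -301.1] yaw -7.6 226
```

View pics/s3.png

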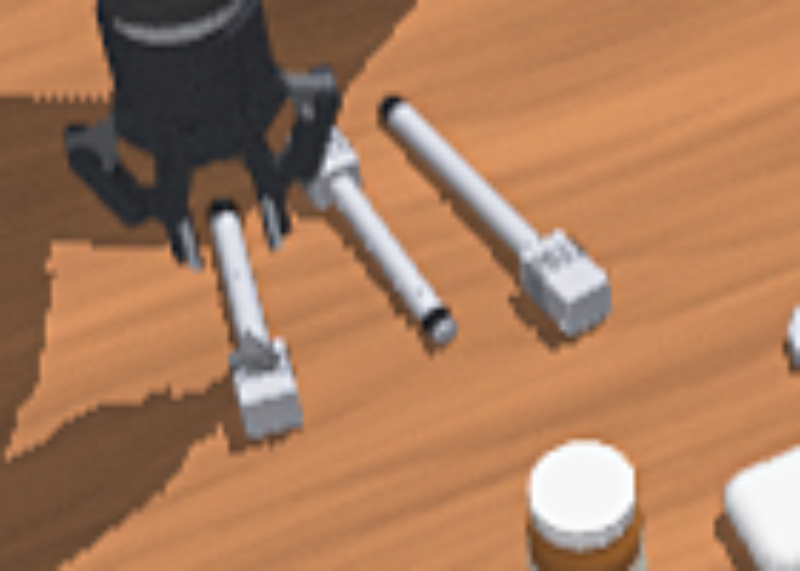

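Request:
carry_out(plan=[{"grip": 40, "x": 0, "y": 0, "z": 40, "turn": 0}, {"grip": 40, "x": 0, "y": 0, "z": 65, "turn": 0}, {"grip": 40, "x": 0, "y": 0, "z": 77, "turn": 0}, {"grip": 40, "x": 0, "y": 0, "z": 77, "turn": 0}, {"grip": 0, "x": 0, "y": 0, "z": 77, "turn": 0}, {"grip": 0, "x": 0, "y": 0, "z": 77, "turn": 0}, {"grip": 0, "x": 0, "y": 0, "z": 77, "turn": 0}, {"grip": 0, "x": 0, "y": 0, "z": 77, "turn": 0}, {"grip": 0, "x": 0, "y": 0, "z": 77, "turn": 0}], force=80)

```text
time: 15.42
tool_pos: [0.5409, -0.3085, 0.0053]
orientation: [0.06, 0.998, -0.001, 0.001]
wrist_force: [-1.2, 0.2, 5.8]
opening: 0.0128
```

Request:
carry_out(plan=[{"grip": 0, "x": 0, "y": 0, "z": -10, "turn": 0}, {"grip": 0, "x": 0, "y": 0, "z": -40, "turn": 0}, {"grip": 0, "x": 0, "y": 0, "z": -80, "turn": 0}, {"grip": 0, "x": 0, "y": 0, "z": -120, "turn": 0}, {"grip": 0, "x": 0, "y": 0, "z": -120, "turn": 0}])

```text
time: 16.05
tool_pos: [0.5421, -0.3092, 0.1278]
orientation: [0.06, 0.998, -0.002, 0.003]
wrist_force: [0.1, -0.8, -2.4]
opening: 0.0127
```

```bash
python3 -c "
from h import *
s=sense(); print('torque',np.round(s['ft_torque'],2))
go(.612,.235,.12,262.6); 
im,d=grab_frame('scene'); cv2.imwrite('pics/s4.png',cv2.resize(im[130:270,60:280],(800,509)))
"
```

```text
torque [-0.01 -0.    0.  ]
now [ 0.5421 -0.3092  0.1278] xa 173.1 tilt [ 0.006 -0.003 -1.   ] j [-0.52  0.41 -0.15  1.   -0.   -0.4 ] F [ 0.1 -0.8 -2.4] op 0.0127 t 16.05
shift [ -4.  548.7   6.4] turn -89.5
```

View pics/s4.png

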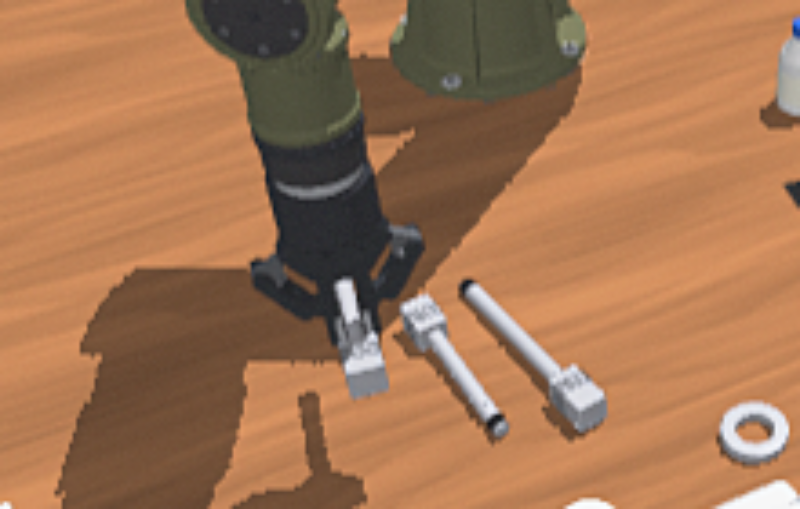

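Request:
carry_out(plan=[{"grip": 0, "x": 0, "y": 20, "z": 0, "turn": -3}, {"grip": 0, "x": 0, "y": 55, "z": 0, "turn": -9}, {"grip": 0, "x": 0, "y": 100, "z": 0, "turn": -16}, {"grip": 0, "x": 0, "y": 150, "z": 0, "turn": -25}, {"grip": 0, "x": 0, "y": 200, "z": 0, "turn": -33}, {"grip": 0, "x": 0, "y": 250, "z": 0, "turn": -41}, {"grip": 0, "x": 0, "y": 300, "z": 0, "turn": -49}, {"grip": 0, "x": 0, "y": 350, "z": 0, "turn": -57}, {"grip": 0, "x": 0, "y": 390, "z": 0, "turn": -65}, {"grip": 0, "x": 0, "y": 420, "z": 0, "turn": -70}])

```text
time: 17.35
tool_pos: [0.5882, 0.1118, 0.1217]
orientation: [-0.526, 0.85, 0.001, -0.002]
wrist_force: [0.3, -0.2, -1.6]
opening: 0.0131
```

```bash
python3 -c "
from h import *
go(.6115,.232,.08,262.6); 
"
```

```text
now [0.5882 0.1118 0.1217] xa -116.5 tilt [-0.004 -0.    -1.   ] j [ 0.19  0.38 -0.21  0.98  0.   -0.92] F [ 0.3 -0.2 -1.6] op 0.0131 t 17.35
shift [-118.1   32.6   41.6] turn -19.1
```

Request:
carry_out(plan=[{"grip": 0, "x": -30, "y": 8, "z": 0, "turn": -5}, {"grip": 0, "x": -70, "y": 19, "z": 0, "turn": -11}, {"grip": 0, "x": -105, "y": 29, "z": 0, "turn": -17}, {"grip": 0, "x": -118, "y": 33, "z": 0, "turn": -19}, {"grip": 0, "x": -118, "y": 33, "z": 15, "turn": -19}, {"grip": 0, "x": -118, "y": 33, "z": 30, "turn": -19}, {"grip": 0, "x": -118, "y": 33, "z": 41, "turn": -19}, {"grip": 0, "x": -118, "y": 33, "z": 41, "turn": -19}])

```text
time: 18.35
tool_pos: [0.613, 0.2279, 0.081]
orientation: [-0.656, 0.755, 0.0, -0.001]
wrist_force: [0.3, -1.1, -2.0]
opening: 0.0127
```

```bash
python3 -c "
from h import *
go(.6115,.232,.033,262.6); 
im,d=grab_frame('scene'); cv2.imwrite('pics/s5.png',cv2.resize(im[150:270,220:380],(800,600)))
"
```

```text
now [0.613  0.2279 0.081 ] xa -98.0 tilt [-0.003 -0.001 -1.   ] j [ 0.36  0.51 -0.12  0.95 -0.   -1.08] F [ 0.3 -1.1 -2. ] op 0.0127 t 18.35
shift [-3.9  1.9 48. ] turn -0.6
```

View pics/s5.png

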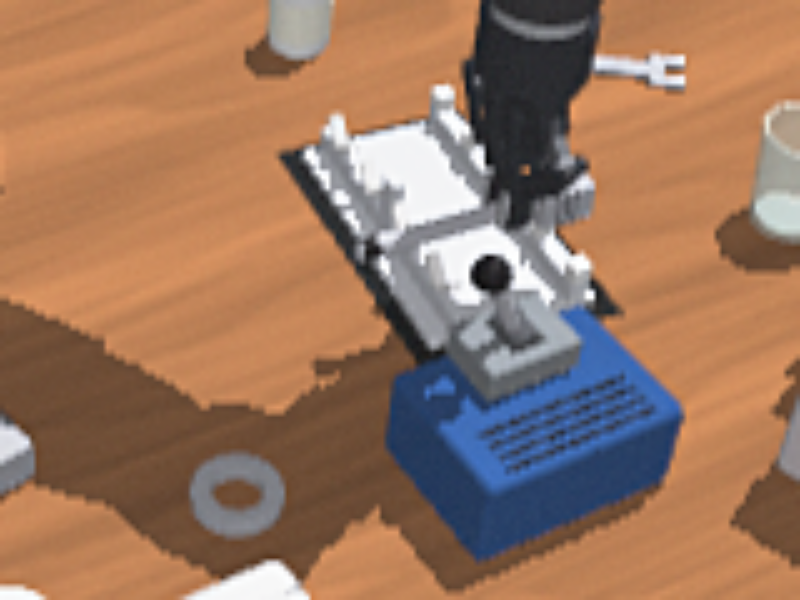

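Request:
carry_out(plan=[{"grip": 0, "x": -4, "y": 2, "z": 10, "turn": -0.6}, {"grip": 0, "x": -4, "y": 2, "z": 22, "turn": -0.6}, {"grip": 0, "x": -4, "y": 2, "z": 34, "turn": -0.6}, {"grip": 0, "x": -4, "y": 2, "z": 41, "turn": -0.6}, {"grip": 0, "x": -4, "y": 2, "z": 46, "turn": -0.6}, {"grip": 0, "x": -4, "y": 2, "z": 46, "turn": -0.6}])

```text
time: 19.15
tool_pos: [0.6122, 0.2334, 0.0366]
orientation: [-0.661, 0.751, 0.0, -0.0]
wrist_force: [-3.3, -0.1, 0.5]
opening: 0.0127
```

```bash
python3 -c "
from h import *
s=sense(); print('torque',np.round(s['ft_torque'],2)); go(.6115,.232,.033,262.6); 
"
```

```text
torque [-0.15  0.58 -0.13]
now [0.6122 0.2334 0.0366] xa -97.3 tilt [-0.001 -0.    -1.   ] j [ 0.36  0.55 -0.16  0.86  0.   -1.08] F [-3.3 -0.1  0.5] op 0.0127 t 19.15
shift [1.4 0.5 3.6] turn 0.1
```

Request:
carry_out(plan=[{"grip": 0, "x": 0, "y": 2, "z": 0, "turn": 0}, {"grip": 0, "x": 0, "y": 2, "z": 0, "turn": 0}, {"grip": 0, "x": 0, "y": 2, "z": 1, "turn": 0}])

```text
time: 19.52
tool_pos: [0.6112, 0.2339, 0.036]
orientation: [-0.661, 0.751, -0.0, 0.0]
wrist_force: [0.4, -0.4, -1.5]
opening: 0.0134
```

```bash
python3 -c "
from h import *
s=sense(); print('torque',np.round(s['ft_torque'],2)); go(.6095,.232,.033,262.6); 
"
```

```text
torque [ 0.03  0.04 -0.02]
now [0.6112 0.2339 0.036 ] xa -97.3 tilt [ 0.001  0.    -1.   ] j [ 0.37  0.54 -0.17  0.86 -0.   -1.08] F [ 0.4 -0.4 -1.5] op 0.0134 t 19.52
shift [2.1 1.4 3. ] turn 0.1
```

Request:
carry_out(plan=[{"grip": 0, "x": 0, "y": 0, "z": 1, "turn": 0}, {"grip": 0, "x": 0, "y": 0, "z": 2, "turn": 0}, {"grip": 0, "x": 0, "y": 0, "z": 2, "turn": 0}, {"grip": 40, "x": 0, "y": 0, "z": 2, "turn": 0}, {"grip": 40, "x": 0, "y": 0, "z": 2, "turn": 0}, {"grip": 40, "x": 0, "y": 0, "z": 2, "turn": 0}, {"grip": 40, "x": 0, "y": 0, "z": -30, "turn": 0}, {"grip": 40, "x": 0, "y": 0, "z": -80, "turn": 0}, {"grip": 40, "x": 0, "y": 0, "z": -130, "turn": 0}, {"grip": 40, "x": 0, "y": 0, "z": -130, "turn": 0}])

```text
time: 20.78
tool_pos: [0.6138, 0.2348, 0.1708]
orientation: [-0.661, 0.751, -0.002, 0.004]
wrist_force: [0.2, -0.5, -0.6]
opening: 0.0344
```

```bash
python3 -c "
from h import *
go(.477,-.225,.15,186.6); 
"
```

```text
now [0.6138 0.2348 0.1708] xa -97.3 tilt [ 0.008  0.003 -1.   ] j [ 0.37  0.44 -0.    1.12 -0.   -1.08] F [ 0.2 -0.5 -0.6] op 0.0344 t 20.77
shift [473.6  77.4  18.3] turn 76.1
```

```bash
python3 -c "
from h import *
go(.5365,-.1505,.09,190.1); 
"
```

```text
now [0.6138 0.2348 0.1708] xa -97.3 tilt [ 0.008  0.003 -1.   ] j [ 0.37  0.44 -0.    1.12 -0.   -1.08] F [ 0.2 -0.5 -0.6] op 0.0344 t 20.77
shift [392.4  28.3  79. ] turn 72.6
```

Request:
carry_out(plan=[{"grip": 40, "x": 392, "y": 28, "z": 0, "turn": 72.6}, {"grip": 40, "x": 392, "y": 28, "z": 0, "turn": 72.6}, {"grip": 40, "x": 392, "y": 28, "z": 0, "turn": 72.6}, {"grip": 40, "x": 392, "y": 28, "z": 0, "turn": 72.6}, {"grip": 40, "x": 392, "y": 28, "z": 0, "turn": 72.6}, {"grip": 40, "x": 392, "y": 28, "z": 40, "turn": 72.6}, {"grip": 40, "x": 392, "y": 28, "z": 79, "turn": 72.6}, {"grip": 40, "x": 392, "y": 28, "z": 79, "turn": 72.6}, {"grip": 40, "x": 392, "y": 28, "z": 79, "turn": 72.6}, {"grip": 40, "x": 392, "y": 28, "z": 79, "turn": 72.6}])

```text
time: 22.02
tool_pos: [0.5348, -0.1509, 0.0882]
orientation: [-0.089, 0.996, -0.0, 0.001]
wrist_force: [0.2, -0.3, -0.8]
opening: 0.034
```

```bash
cat >> h.py <<'E'
def lanes(W,o=(531.2,245.0),yaw=82.6):
    a=np.radians(yaw); e=np.array([[np.cos(a),np.sin(a)],[-np.sin(a),np.cos(a)]]); Q=(W[...,:2]*1000-o)@e.T; z=W[...,2]
    for l in(-81,-27,27,81):
        m=(abs(Q[...,1]-l)<18)&(z>.038)&(z<.07)&(Q[...,0]>-160)&(Q[...,0]<130)
        h=m&(z>.0525)&(Q[...,0]>0); sh=m&(abs(Q[...,0])<20)
        if sh.sum()<8: print(l,'empty'); continue
        q=Q[m]; x0,x1=np.percentile(q[:,0],[.3,99.7]); t=Q[m&(Q[...,0]<-60)]
        print(l,'extent',np.round([x0,x1],1),'len',round(x1-x0,1),'bal',round(x1-(75 if x1-x0>195 else 62),1),'head y',np.round(Q[h][:,1].mean(),1),'z',np.round(1000*np.median(z[h]),1),'tail y',np.round(t[:,1].mean(),1),'z',round(1000*np.median(z[m&(Q[...,0]<-60)]),1),'shaft z',round(1000*z[sh].max(),1))
E
python3 -c "
from h import *
W=carrier(); probes(W); lanes(W); go(.5365,-.1505,.005,190.1)
im,d=grab_frame('top'); cv2.imwrite('pics/t6.png',cv2.resize(im[120:250,140:400],(800,400)))
"
```

```text
bar (array([531.7, 248.5]), array([107.4, 219.2]), 82.6) [0.517  0.2677 0.0281]
tips (array([526.2, 222.1]), array([165.8, 219.4]), 81.2)
fin [0.604  0.2645 0.0587] 176
probe [ 586.9 -139.7] [49.6 30.1] bal [ 609.7 -136.5] yaw 7.9 159
probe [ 483.2 -158.9] [96.8 16. ] bal [ 505.9 -154.9] yaw 10.0 174
-81 extent [-108.    60.9] len 168.9 bal -1.1 head y -80.8 z 57.8 tail y -79.5 z 49.4 shaft z 54.8
-27 empty
27 empty
81 empty
now [ 0.5344 -0.1509  0.0879] xa -169.8 tilt [ 0.002 -0.001 -1.   ] j [-0.28  0.33 -0.37  0.87  0.   -0.45] F [ 0.3 -0.2 -0.4] op 0.0342 t 22.18
shift [-2.   0.1 82.9] turn 0.1
```

View pics/t6.png

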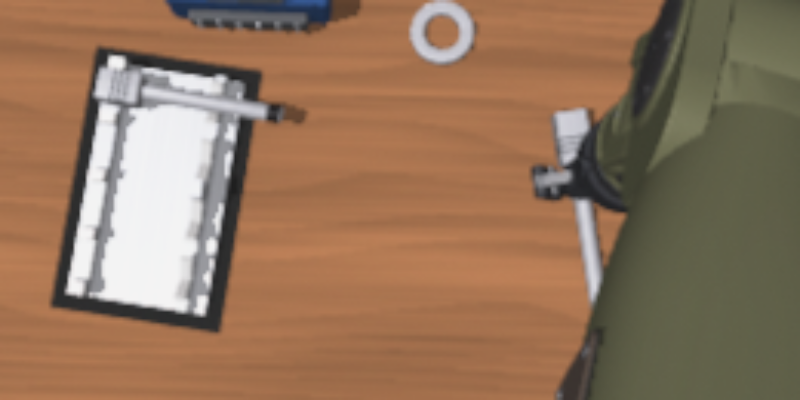

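Request:
carry_out(plan=[{"grip": 40, "x": -2, "y": 0, "z": 40, "turn": 0}, {"grip": 40, "x": -2, "y": 0, "z": 70, "turn": 0}, {"grip": 40, "x": -2, "y": 0, "z": 83, "turn": 0}, {"grip": 40, "x": -2, "y": 0, "z": 83, "turn": 0}, {"grip": 0, "x": -2, "y": 0, "z": 83, "turn": 0}, {"grip": 0, "x": -2, "y": 0, "z": 83, "turn": 0}, {"grip": 0, "x": -2, "y": 0, "z": 83, "turn": 0}, {"grip": 0, "x": -2, "y": 0, "z": 83, "turn": 0}, {"grip": 0, "x": -2, "y": 0, "z": 83, "turn": 0}], force=90)

```text
time: 23.35
tool_pos: [0.5364, -0.1514, 0.0052]
orientation: [-0.088, 0.996, -0.0, 0.001]
wrist_force: [-1.3, 0.2, 6.7]
opening: 0.0126
```

Request:
carry_out(plan=[{"grip": 0, "x": 0, "y": 0, "z": -10, "turn": 0}, {"grip": 0, "x": 0, "y": 0, "z": -40, "turn": 0}, {"grip": 0, "x": 0, "y": 0, "z": -80, "turn": 0}, {"grip": 0, "x": 0, "y": 0, "z": -120, "turn": 0}, {"grip": 0, "x": 0, "y": 0, "z": -120, "turn": 0}, {"grip": 0, "x": 0, "y": 0, "z": -120, "turn": 0}])

```text
time: 24.1
tool_pos: [0.5346, -0.151, 0.1232]
orientation: [-0.088, 0.996, 0.0, -0.0]
wrist_force: [-0.7, 0.1, -2.6]
opening: 0.0129
```

```bash
python3 -c "
from h import *
s=sense(); print('torque',np.round(s['ft_torque'],2))
go(.504,.247,.12,262.6); 
"
```

```text
torque [ 0.04 -0.03  0.06]
now [ 0.5346 -0.151   0.1232] xa -169.9 tilt [-0.001  0.    -1.   ] j [-0.28  0.3  -0.32  0.95 -0.   -0.45] F [-0.7  0.1 -2.6] op 0.0129 t 24.1
shift [-39.7 397.2   3.3] turn -72.5
```

Request:
carry_out(plan=[{"grip": 0, "x": -2, "y": 20, "z": 0, "turn": -4}, {"grip": 0, "x": -5, "y": 55, "z": 0, "turn": -10}, {"grip": 0, "x": -10, "y": 100, "z": 0, "turn": -18}, {"grip": 0, "x": -15, "y": 150, "z": 0, "turn": -27}, {"grip": 0, "x": -20, "y": 200, "z": 0, "turn": -36}, {"grip": 0, "x": -25, "y": 250, "z": 0, "turn": -45}, {"grip": 0, "x": -30, "y": 300, "z": 0, "turn": -54}, {"grip": 0, "x": -35, "y": 350, "z": 0, "turn": -63}, {"grip": 0, "x": -39, "y": 385, "z": 0, "turn": -70}, {"grip": 0, "x": -40, "y": 398, "z": 0, "turn": -72.5}])

```text
time: 25.35
tool_pos: [0.5028, 0.2499, 0.1223]
orientation: [-0.662, 0.749, 0.001, -0.001]
wrist_force: [-0.3, -0.9, -2.4]
opening: 0.0125
```

Request:
carry_out(plan=[{"grip": 0, "x": 0, "y": 0, "z": 20, "turn": 0}, {"grip": 0, "x": 0, "y": 0, "z": 43, "turn": 0}, {"grip": 0, "x": 0, "y": 0, "z": 43, "turn": 0}, {"grip": 0, "x": 0, "y": 0, "z": 43, "turn": 0}])

```text
time: 25.85
tool_pos: [0.5046, 0.2474, 0.0809]
orientation: [-0.66, 0.751, 0.0, -0.0]
wrist_force: [1.4, -0.4, -2.1]
opening: 0.0131
```

```bash
python3 -c "
from h import *
s=sense(); print('torque',np.round(s['ft_torque'],2))
go(.5035,.248,.036,262.6)
W=cloud('scene',grab_frame('scene')[1]); 
im,d=grab_frame('scene'); cv2.imwrite('pics/s7.png',cv2.resize(im[150:270,220:380],(800,600)))
"
```

```text
torque [ 0.02  0.06 -0.04]
now [0.5046 0.2474 0.0809] xa -97.4 tilt [-0. -0. -1.] j [ 0.46  0.35 -0.36  0.86 -0.   -0.99] F [ 1.4 -0.4 -2.1] op 0.0131 t 25.85
shift [-0.4  1.1 44.9] turn -0.0
```

View pics/s7.png

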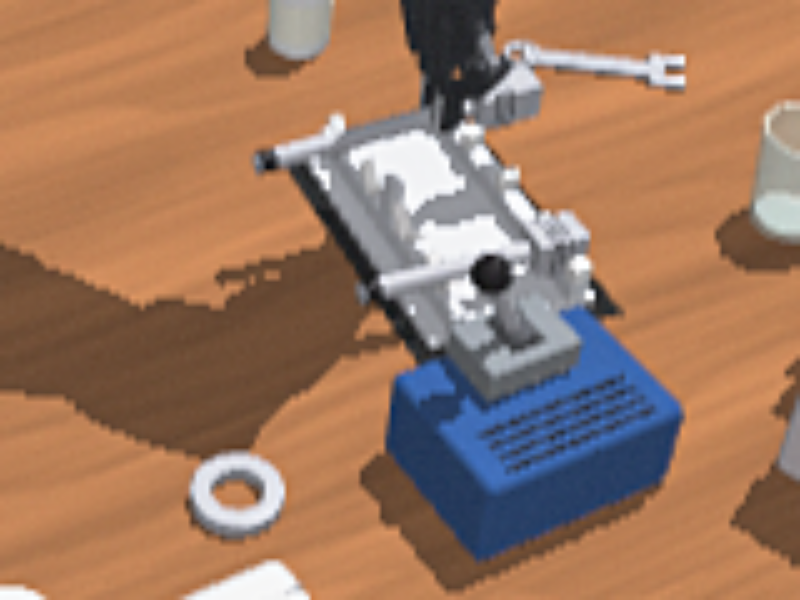

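Request:
carry_out(plan=[{"grip": 0, "x": 0, "y": 1, "z": 10, "turn": 0}, {"grip": 0, "x": 0, "y": 1, "z": 22, "turn": 0}, {"grip": 0, "x": 0, "y": 1, "z": 34, "turn": 0}, {"grip": 0, "x": 0, "y": 1, "z": 41, "turn": 0}, {"grip": 0, "x": 0, "y": 1, "z": 45, "turn": 0}, {"grip": 0, "x": 0, "y": 1, "z": 45, "turn": 0}])

```text
time: 26.7
tool_pos: [0.5037, 0.2478, 0.0355]
orientation: [-0.66, 0.751, 0.0, -0.0]
wrist_force: [-0.8, 0.5, -2.8]
opening: 0.0123
```

```bash
python3 -c "
from h import *
s=sense(); print('torque',np.round(s['ft_torque'],2))
go(.5035,.248,.036,262.6)
"
```

```text
torque [-0.02  0.05  0.  ]
now [0.5037 0.2478 0.0355] xa -97.4 tilt [-0. -0. -1.] j [ 0.46  0.4  -0.41  0.77 -0.   -0.98] F [-0.8  0.5 -2.8] op 0.0123 t 26.7
shift [-0.2  0.2 -0.5] turn 0.0
```

Not yet touching; lower another 2 mm, release and go up.

Request:
carry_out(plan=[{"grip": 0, "x": 0, "y": 0, "z": 1, "turn": 0}, {"grip": 0, "x": 0, "y": 0, "z": 2, "turn": 0}, {"grip": 0, "x": 0, "y": 0, "z": 2, "turn": 0}, {"grip": 40, "x": 0, "y": 0, "z": 2, "turn": 0}, {"grip": 40, "x": 0, "y": 0, "z": 2, "turn": 0}, {"grip": 40, "x": 0, "y": 0, "z": 2, "turn": 0}, {"grip": 40, "x": 0, "y": 0, "z": -30, "turn": 0}, {"grip": 40, "x": 0, "y": 0, "z": -80, "turn": 0}, {"grip": 40, "x": 0, "y": 0, "z": -120, "turn": 0}, {"grip": 40, "x": 0, "y": 0, "z": -120, "turn": 0}])

```text
time: 27.95
tool_pos: [0.5063, 0.249, 0.1595]
orientation: [-0.66, 0.751, -0.001, 0.003]
wrist_force: [0.8, 0.4, -1.0]
opening: 0.0341
```

```bash
python3 -c "
from h import *
probes(cloud('top',np.median([grab_frame('top')[1] for i in range(3)],0)))
go(.4765,-.224,.1,186.6)
"
```

```text
probe [ 499.4 -220.6] [170.7  29.3] bal [ 476.5 -223.1] yaw -173.8 435
now [0.5032 0.2476 0.1549] xa -97.4 tilt [-0.001 -0.    -1.   ] j [ 0.46  0.28 -0.27  1.02 -0.   -0.98] F [ 0.2  0.2 -0.7] op 0.0342 t 28.1
shift [471.1 -34.2  55.1] turn 76.0
```

Request:
carry_out(plan=[{"grip": 40, "x": 471, "y": -34, "z": 0, "turn": 76.5}, {"grip": 40, "x": 471, "y": -34, "z": 0, "turn": 76.5}, {"grip": 40, "x": 471, "y": -34, "z": 0, "turn": 76.5}, {"grip": 40, "x": 471, "y": -34, "z": 0, "turn": 76.5}, {"grip": 40, "x": 471, "y": -34, "z": 0, "turn": 76.5}, {"grip": 40, "x": 471, "y": -34, "z": 20, "turn": 76.5}, {"grip": 40, "x": 471, "y": -34, "z": 40, "turn": 76.5}, {"grip": 40, "x": 471, "y": -34, "z": 60, "turn": 76.5}, {"grip": 40, "x": 471, "y": -34, "z": 70, "turn": 76.5}, {"grip": 40, "x": 471, "y": -34, "z": 70, "turn": 76.5}])

```text
time: 29.35
tool_pos: [0.4752, -0.2225, 0.0839]
orientation: [-0.053, 0.999, 0.001, -0.002]
wrist_force: [-0.1, -0.1, -0.7]
opening: 0.0337
```

```bash
python3 -c "
from h import *
W=carrier(); lanes(W); probes(W); go(.4765,-.2245,.005,186.1)
im,d=grab_frame('top'); cv2.imwrite('pics/t8.png',cv2.resize(im[120:250,140:400],(800,400)))
"
```

```text
bar (array([531.7, 249.8]), array([110.2, 219.1]), 82.6) [0.5188 0.264  0.0279]
tips (array([517.9, 208.5]), array([211.5, 218.4]), 77.1)
fin [0.5569 0.2824 0.0582] 368
-81 extent [-108.2   60.7] len 168.9 bal -1.3 head y -81.2 z 57.7 tail y -79.5 z 49.3 shaft z 54.2
-27 empty
27 extent [-141.7   76.1] len 217.8 bal 1.1 head y 26.6 z 57.9 tail y 28.1 z 49.3 shaft z 53.8
81 empty
probe [ 541.1 -215.4] [86.5 15.1] bal [ 518.3 -218.2] yaw -172.9 167
probe [ 441.3 -227.1] [53.  30.2] bal [ 418.5 -230.5] yaw -171.6 204
now [ 0.4774 -0.2226  0.0862] xa -173.8 tilt [ 0.001  0.    -1.   ] j [-0.44  0.28 -0.44  0.85  0.   -0.54] F [ 0.4 -0.   0.4] op 0.034 t 29.5
shift [ 1.1 -1.7 81.2] turn 0.1
```

View pics/t8.png

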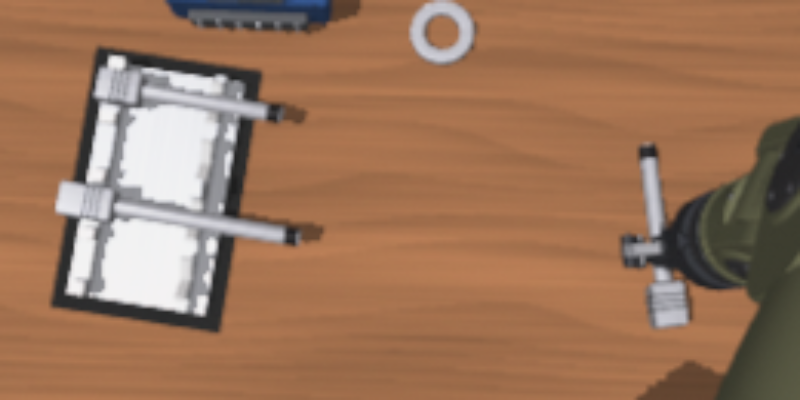

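Both laid probes sit well (balance −1.3 and +1.1 mm). Gripping the last one.

Request:
carry_out(plan=[{"grip": 40, "x": 0.5, "y": -1, "z": 40, "turn": 0}, {"grip": 40, "x": 0.5, "y": -1, "z": 70, "turn": 0}, {"grip": 40, "x": 0.5, "y": -1, "z": 81, "turn": 0}, {"grip": 40, "x": 0.5, "y": -1, "z": 81, "turn": 0}, {"grip": 0, "x": 0.5, "y": -1, "z": 81, "turn": 0}, {"grip": 0, "x": 0.5, "y": -1, "z": 81, "turn": 0}, {"grip": 0, "x": 0.5, "y": -1, "z": 81, "turn": 0}, {"grip": 0, "x": 0.5, "y": -1, "z": 81, "turn": 0}, {"grip": 0, "x": 0.5, "y": -1, "z": 81, "turn": 0}], force=90)

```text
time: 30.68
tool_pos: [0.4777, -0.2251, 0.0063]
orientation: [-0.053, 0.999, -0.0, 0.001]
wrist_force: [-1.3, 1.0, 6.5]
opening: 0.0123
```

Request:
carry_out(plan=[{"grip": 0, "x": 0, "y": 0, "z": -10, "turn": 0}, {"grip": 0, "x": 0, "y": 0, "z": -40, "turn": 0}, {"grip": 0, "x": 0, "y": 0, "z": -80, "turn": 0}, {"grip": 0, "x": 0, "y": 0, "z": -120, "turn": 0}, {"grip": 0, "x": 0, "y": 0, "z": -120, "turn": 0}, {"grip": 0, "x": 0, "y": 0, "z": -120, "turn": 0}])

```text
time: 31.42
tool_pos: [0.4758, -0.2244, 0.1241]
orientation: [-0.053, 0.999, 0.0, -0.0]
wrist_force: [-0.1, -0.5, -3.4]
opening: 0.0126
```

```bash
python3 -c "
from h import *
s=sense(); print('torque',np.round(s['ft_torque'],2))
go(.4505,.255,.12,82.6); 
"
```

```text
torque [0.03 0.05 0.04]
now [ 0.4758 -0.2244  0.1241] xa -173.9 tilt [-0.001  0.    -1.   ] j [-0.44  0.25 -0.39  0.93 -0.   -0.55] F [-0.1 -0.5 -3.4] op 0.0126 t 31.43
shift [-25.8 479.4   4.3] turn 103.5
```

Request:
carry_out(plan=[{"grip": 0, "x": -1, "y": 20, "z": 0, "turn": 4}, {"grip": 0, "x": -3, "y": 55, "z": 0, "turn": 12}, {"grip": 0, "x": -5, "y": 95, "z": 0, "turn": 21}, {"grip": 0, "x": -7, "y": 140, "z": 0, "turn": 30}, {"grip": 0, "x": -9, "y": 185, "z": 0, "turn": 39}, {"grip": 0, "x": -12, "y": 230, "z": 0, "turn": 48}, {"grip": 0, "x": -15, "y": 275, "z": 0, "turn": 57}, {"grip": 0, "x": -17, "y": 315, "z": 0, "turn": 65}, {"grip": 0, "x": -19, "y": 345, "z": 0, "turn": 71}, {"grip": 0, "x": -20, "y": 360, "z": 0, "turn": 74}])

```text
time: 32.67
tool_pos: [0.4563, 0.1365, 0.1228]
orientation: [0.559, 0.829, -0.001, -0.001]
wrist_force: [-1.1, -0.1, -3.3]
opening: 0.0122
```

```bash
python3 -c "
from h import *
s=sense(); print('torque',np.round(s['ft_torque'],2))
go(.4505,.255,.12,82.6); 
"
```

```text
torque [-0.01  0.03 -0.01]
now [0.4563 0.1365 0.1228] xa 112.1 tilt [-0.003 -0.001 -1.   ] j [ 0.29  0.16 -0.5   0.91  0.    1.48] F [-1.1 -0.1 -3.3] op 0.0122 t 32.67
shift [112.   39.2   2.7] turn 29.5
```

Request:
carry_out(plan=[{"grip": 0, "x": 25, "y": 9, "z": 0, "turn": 7}, {"grip": 0, "x": 60, "y": 21, "z": 0, "turn": 16}, {"grip": 0, "x": 95, "y": 33, "z": 0, "turn": 25}, {"grip": 0, "x": 112, "y": 39, "z": 0, "turn": 29.5}, {"grip": 0, "x": 112, "y": 39, "z": 15, "turn": 29.5}, {"grip": 0, "x": 112, "y": 39, "z": 30, "turn": 29.5}, {"grip": 0, "x": 112, "y": 39, "z": 42, "turn": 29.5}, {"grip": 0, "x": 112, "y": 39, "z": 42, "turn": 29.5}, {"grip": 0, "x": 112, "y": 39, "z": 42, "turn": 29.5}])

```text
time: 33.8
tool_pos: [0.4523, 0.2536, 0.0828]
orientation: [0.751, 0.66, 0.0, 0.0]
wrist_force: [0.4, -0.1, -2.3]
opening: 0.0123
```

```bash
python3 -c "
from h import *
s=sense(); print('torque',np.round(s['ft_torque'],2))
go(.4505,.255,.036,82.6)
im,d=grab_frame('scene'); cv2.imwrite('pics/s9.png',cv2.resize(im[140:260,220:380],(800,600)))
"
```

```text
torque [ 0.06 -0.02 -0.01]
now [0.4523 0.2536 0.0828] xa 82.6 tilt [ 0.  0. -1.] j [ 0.51  0.27 -0.46  0.84 -0.    2.21] F [ 0.4 -0.1 -2.3] op 0.0123 t 33.8
shift [ 1.2 -2.  46.8] turn -0.0
```

View pics/s9.png

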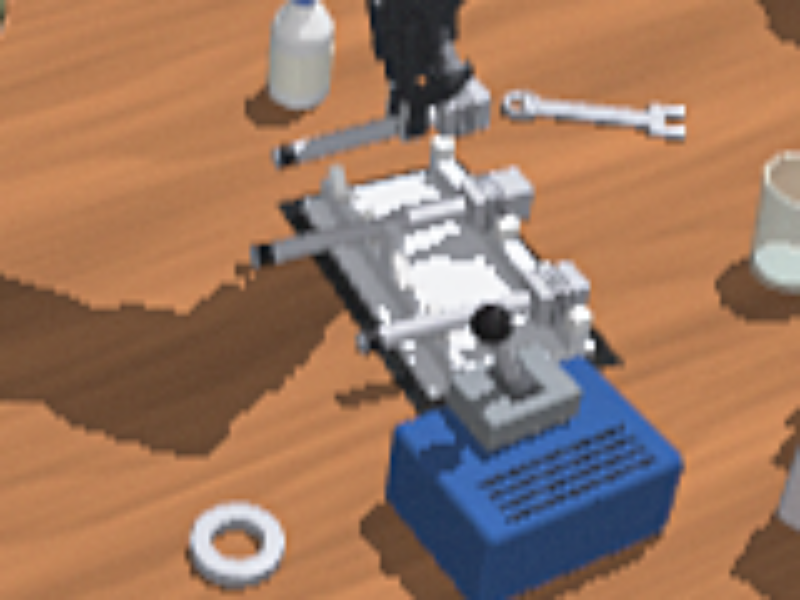

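Request:
carry_out(plan=[{"grip": 0, "x": 1, "y": -1.5, "z": 10, "turn": 0}, {"grip": 0, "x": 1, "y": -1.5, "z": 22, "turn": 0}, {"grip": 0, "x": 1, "y": -1.5, "z": 34, "turn": 0}, {"grip": 0, "x": 1, "y": -1.5, "z": 41, "turn": 0}, {"grip": 0, "x": 1, "y": -1.5, "z": 46, "turn": 0}, {"grip": 0, "x": 1, "y": -1.5, "z": 46, "turn": 0}])

```text
time: 34.6
tool_pos: [0.4501, 0.2549, 0.0366]
orientation: [0.751, 0.66, -0.001, -0.0]
wrist_force: [-2.3, -0.8, 0.5]
opening: 0.012
```

```bash
python3 -c "
from h import *
s=sense(); print('torque',np.round(s['ft_torque'],2))
go(.4505,.255,.034,82.6)
"
```

```text
torque [-0.19  0.57 -0.12]
now [0.4501 0.2549 0.0366] xa 82.6 tilt [-0.001 -0.    -1.   ] j [ 0.52  0.33 -0.51  0.73  0.    2.21] F [-2.3 -0.8  0.5] op 0.012 t 34.6
shift [0.2 0.3 2.6] turn 0.0
```

Request:
carry_out(plan=[{"grip": 0, "x": 0, "y": -1.5, "z": 0, "turn": 0}, {"grip": 0, "x": 0, "y": -1.5, "z": 1, "turn": 0}, {"grip": 0, "x": 0, "y": -1.5, "z": 1, "turn": 0}, {"grip": 40, "x": 0, "y": -1.5, "z": 1, "turn": 0}, {"grip": 40, "x": 0, "y": -1.5, "z": 1, "turn": 0}, {"grip": 40, "x": 0, "y": -1.5, "z": 1, "turn": 0}, {"grip": 40, "x": 0, "y": -1.5, "z": -30, "turn": 0}, {"grip": 40, "x": 0, "y": -1.5, "z": -80, "turn": 0}, {"grip": 40, "x": 0, "y": -1.5, "z": -140, "turn": 0}, {"grip": 40, "x": 0, "y": -1.5, "z": -180, "turn": 0}])

```text
time: 35.85
tool_pos: [0.4498, 0.2557, 0.2196]
orientation: [0.751, 0.66, 0.001, 0.0]
wrist_force: [0.5, 0.0, -0.7]
opening: 0.034
```

```bash
python3 -c "
from h import *
go(.60,.02,.22,82.6)
"
```

```text
now [0.4498 0.2557 0.2196] xa 82.6 tilt [ 0.002  0.002 -1.   ] j [ 0.52  0.16 -0.27  1.14  0.    2.22] F [ 0.5  0.  -0.7] op 0.034 t 35.85
shift [-214.4  179.2   -0.4] turn 0.0
```

```bash
python3 -c "
from h import *
go(.7155,.085,.215,89)
"
```

```text
now [0.4498 0.2557 0.2196] xa 82.6 tilt [ 0.002  0.002 -1.   ] j [ 0.52  0.16 -0.27  1.14  0.    2.22] F [ 0.5  0.  -0.7] op 0.034 t 35.85
shift [-135.1  285.4    5. ] turn -6.4
```

Request:
carry_out(plan=[{"grip": 0, "x": -135, "y": 40, "z": 0, "turn": -6.4}, {"grip": 0, "x": -135, "y": 100, "z": 5, "turn": -6.4}, {"grip": 0, "x": -135, "y": 160, "z": 5, "turn": -6.4}, {"grip": 0, "x": -135, "y": 220, "z": 5, "turn": -6.4}, {"grip": 0, "x": -135, "y": 285, "z": 5, "turn": -6.4}, {"grip": 0, "x": -135, "y": 285, "z": 5, "turn": -6.4}, {"grip": 0, "x": -135, "y": 285, "z": 5, "turn": -6.4}, {"grip": 0, "x": -135, "y": 285, "z": 5, "turn": -6.4}, {"grip": 0, "x": -135, "y": 285, "z": 5, "turn": -6.4}], force=25)

```text
time: 36.98
tool_pos: [0.7134, 0.0851, 0.2122]
orientation: [0.713, 0.701, 0.0, -0.0]
wrist_force: [0.7, 0.1, 0.6]
opening: 0.0001
```

```bash
python3 -c "
from h import *
go(.7155,.085,.135,89)
W=carrier(); lanes(W)
x,y,z=W[...,0],W[...,1],W[...,2]; k=(x>.68)&(x<.75)&(y>.1)&(y<.22)&(z>.14)&(z<.17); print(k.sum(),np.nanmean(W[k],0),rect(W[k]) if k.sum()>5 else '')
im,d=grab_frame('top'); cv2.imwrite('pics/t10.png',cv2.resize(im[60:250,130:330],(600,570)))
"
```

```text
now [0.7134 0.0851 0.2122] xa 89.0 tilt [-0.  0. -1.] j [0.12 0.55 0.27 1.29 0.   1.71] F [0.7 0.1 0.6] op 0.0001 t 36.98
shift [-0.1  2.1 77.2] turn 0.0
bar (array([533.6, 286.6]), array([ 34.3, 212.4]), 81.0) [0.5465 0.2918 0.0278]
tips (array([538.1, 278.7]), array([214.6,  93.2]), 5.4)
fin [0.5258 0.2925 0.058 ] 496
-81 extent [ 4.2 61.5] len 57.4 bal -0.5 head y -81.0 z 57.9 tail y nan z nan shaft z 53.9
-27 empty
27 extent [-20.6  76.9] len 97.5 bal 14.9 head y 26.5 z 57.8 tail y nan z nan shaft z 56.2
81 extent [-32.8  66. ] len 98.8 bal 4.0 head y 82.4 z 57.8 tail y nan z nan shaft z 56.0
0 [nan nan nan] h.py:53: RuntimeWarning: Mean of empty slice.
  print(l,'extent',np.round([x0,x1],1),'len',round(x1-x0,1),'bal',round(x1-(75 if x1-x0>195 else 62),1),'head y',np.round(Q[h][:,1].mean(),1),'z',np.round(1000*np.median(z[h]),1),'tail y',np.round(t[:,1].mean(),1),'z',round(1000*np.median(z[m&(Q[...,0]<-60)]),1),'shaft z',round(1000*z[sh].max(),1))
  ret = ret.dtype.type(ret / rcount)
  return _methods._mean(a, axis=axis, dtype=dtype,
<string>:5: RuntimeWarning: Mean of empty slice
```

View pics/t10.png

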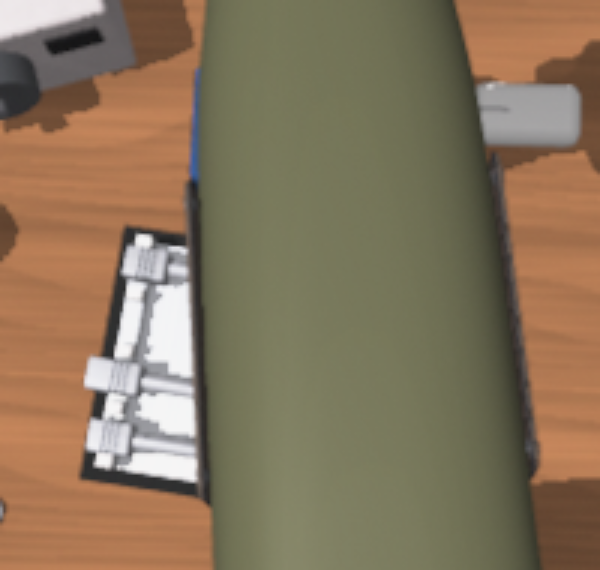

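Request:
carry_out(plan=[{"grip": 0, "x": -190, "y": -40, "z": 0, "turn": 0}, {"grip": 0, "x": -190, "y": -40, "z": 0, "turn": 0}, {"grip": 0, "x": -190, "y": -40, "z": 0, "turn": 0}, {"grip": 0, "x": -190, "y": -40, "z": 0, "turn": 0}, {"grip": 0, "x": -190, "y": -40, "z": 0, "turn": 0}])

```text
time: 37.8
tool_pos: [0.671, -0.1049, 0.2121]
orientation: [0.714, 0.701, 0.0, 0.0]
wrist_force: [0.1, 0.2, 0.5]
opening: -0.0001
```

```bash
python3 -c "
from h import *
W=cloud('top',np.median([grab_frame('top')[1] for i in range(3)],0)); lanes(W)
x,y,z=W[...,0],W[...,1],W[...,2]; k=(x>.68)&(x<.75)&(y>.1)&(y<.22)&(z>.125)&(z<.18); print('ball',k.sum(),np.nanmean(W[k],0),np.nanmax(z[k]))
go(.714,.085,.2122,89)
im,d=grab_frame('top'); cv2.imwrite('pics/t11.png',cv2.resize(im[80:250,140:260],(420,595)))
"
```

```text
-81 extent [-108.2   60.9] len 169.1 bal -1.1 head y -80.8 z 57.9 tail y -79.6 z 49.1 shaft z 54.0
-27 empty
27 extent [-141.3   75.9] len 217.2 bal 0.9 head y 26.5 z 58.2 tail y 28.2 z 49.2 shaft z 53.2
81 extent [-103.7   65.4] len 169.1 bal 3.4 head y 82.5 z 57.7 tail y 80.7 z 49.2 shaft z 53.6
ball 93 [0.71392396 0.13563798 0.16145771] 0.1713232436253289
now [ 0.6715 -0.103   0.2118] xa 89.1 tilt [ 0.  0. -1.] j [-0.15  0.47  0.14  1.24  0.    1.43] F [-0.4 -0.3 -0.6] op 0.0001 t 37.95
shift [188.7  39.6  -0.4] turn 0.1
```

View pics/t11.png

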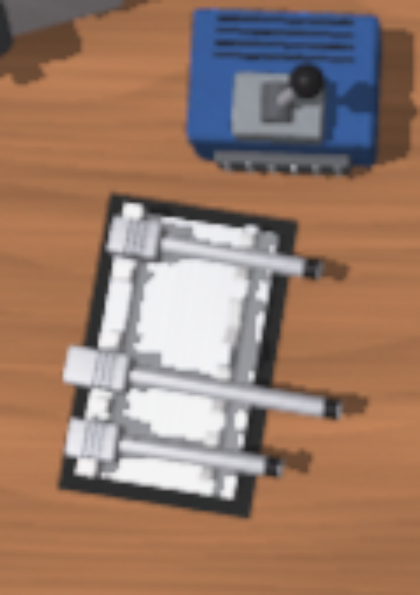

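Request:
carry_out(plan=[{"grip": 0, "x": 183, "y": 41, "z": 0, "turn": 0}, {"grip": 0, "x": 183, "y": 41, "z": 0, "turn": 0}, {"grip": 0, "x": 183, "y": 41, "z": 0, "turn": 0}, {"grip": 0, "x": 183, "y": 41, "z": 0, "turn": 0}, {"grip": 0, "x": 183, "y": 41, "z": 0, "turn": 0}, {"grip": 0, "x": 183, "y": 41, "z": 40, "turn": 0}, {"grip": 0, "x": 183, "y": 41, "z": 75, "turn": 0}, {"grip": 0, "x": 183, "y": 41, "z": 75, "turn": 0}, {"grip": 0, "x": 183, "y": 41, "z": 75, "turn": 0}])

```text
time: 39.12
tool_pos: [0.7159, 0.0768, 0.1383]
orientation: [0.714, 0.701, 0.001, 0.0]
wrist_force: [1.3, -0.2, -0.3]
opening: 0.0002
```

Request:
carry_out(plan=[{"grip": 0, "x": 12, "y": 0, "z": 0, "turn": 0}, {"grip": 0, "x": 24, "y": 0, "z": 0, "turn": 0}, {"grip": 0, "x": 36, "y": 0, "z": 0, "turn": 0}, {"grip": 0, "x": 48, "y": 0, "z": 0, "turn": 0}, {"grip": 0, "x": 58, "y": 0, "z": 0, "turn": 0}, {"grip": 0, "x": 68, "y": 0, "z": 0, "turn": 0}, {"grip": 0, "x": 74, "y": 0, "z": 0, "turn": 0}, {"grip": 0, "x": 80, "y": 0, "z": 0, "turn": 0}, {"grip": 0, "x": 80, "y": 0, "z": 0, "turn": 0}])

```text
time: 40.25
tool_pos: [0.7166, 0.1582, 0.1365]
orientation: [0.713, 0.701, 0.0, -0.0]
wrist_force: [-0.7, 0.3, 0.7]
opening: 0.0
```

```bash
python3 -c "
from h import *
go(.7145,.18,.135,89)
W=cloud('scene',np.median([grab_frame('scene')[1] for i in range(2)],0))
im,d=grab_frame('scene'); cv2.imwrite('pics/s12.png',cv2.resize(im[150:270,240:400],(800,600)))
"
```

```text
now [0.7166 0.1582 0.1365] xa 89.0 tilt [-0.  0. -1.] j [0.22 0.61 0.2  1.15 0.   1.8 ] F [-0.7  0.3  0.7] op 0.0 t 40.25
shift [21.8 -2.4  1.5] turn 0.0
```

View pics/s12.png

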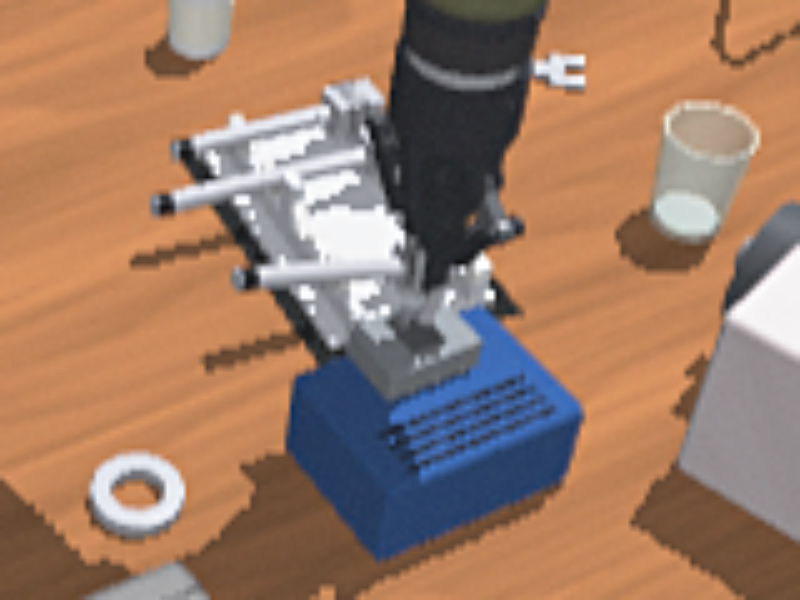

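Request:
carry_out(plan=[{"grip": 0, "x": 4, "y": -1.5, "z": 0, "turn": 0}, {"grip": 0, "x": 8, "y": -1.5, "z": 0, "turn": 0}, {"grip": 0, "x": 12, "y": -1.5, "z": 0, "turn": 0}, {"grip": 0, "x": 12, "y": -1.5, "z": 0, "turn": 0}])

```text
time: 40.9
tool_pos: [0.7153, 0.1695, 0.1366]
orientation: [0.713, 0.701, -0.0, 0.0]
wrist_force: [0.6, -1.9, 0.0]
opening: 0.0004
```

```bash
python3 -c "
from h import *
go(.7145,.18,.135,89)"
```

```text
now [0.7153 0.1695 0.1366] xa 89.0 tilt [-0.    -0.001 -1.   ] j [ 0.23  0.62  0.2   1.16 -0.    1.82] F [ 0.6 -1.9  0. ] op 0.0004 t 40.9
shift [10.4 -1.   1.6] turn 0.0
```

Request:
carry_out(plan=[{"grip": 0, "x": 3, "y": 0, "z": 0, "turn": 0}, {"grip": 0, "x": 5, "y": 0, "z": 0, "turn": 0}, {"grip": 0, "x": 7, "y": 0, "z": 0, "turn": 0}, {"grip": 0, "x": 7, "y": 0, "z": 0, "turn": 0}])

```text
time: 41.4
tool_pos: [0.7153, 0.1701, 0.1366]
orientation: [0.715, 0.7, -0.004, 0.004]
wrist_force: [-1.8, -18.9, 3.2]
opening: -0.0
```

```bash
python3 -c "
from h import *
go(.7145,.18,.135,89)"
```

```text
now [0.7153 0.1701 0.1366] xa 88.8 tilt [-0.001 -0.011 -1.   ] j [ 0.24  0.62  0.21  1.16 -0.01  1.83] F [ -1.8 -18.9   3.2] op -0.0 t 41.4
shift [ 9.9 -1.   1.5] turn -0.2
```

Request:
carry_out(plan=[{"grip": 0, "x": -10, "y": 0, "z": 0, "turn": 0}, {"grip": 0, "x": -40, "y": 0, "z": 0, "turn": 0}, {"grip": 0, "x": -80, "y": 0, "z": 0, "turn": 0}, {"grip": 0, "x": -95, "y": 0, "z": -40, "turn": 0}, {"grip": 0, "x": -120, "y": -20, "z": -80, "turn": 0}, {"grip": 0, "x": -180, "y": -40, "z": -80, "turn": 0}, {"grip": 0, "x": -240, "y": -40, "z": -80, "turn": 0}, {"grip": 0, "x": -270, "y": -40, "z": -80, "turn": 0}, {"grip": 0, "x": -270, "y": -40, "z": -80, "turn": 0}])

```text
time: 42.52
tool_pos: [0.671, -0.0944, 0.217]
orientation: [0.714, 0.7, 0.001, 0.0]
wrist_force: [-0.4, 0.3, -0.4]
opening: -0.0001
```

```bash
python3 -c "
from h import *
im,d=grab_frame('top'); W=cloud('top',np.median([grab_frame('top')[1] for i in range(3)],0)); lanes(W)
x,y,z=W[...,0],W[...,1],W[...,2]; k=(x>.68)&(x<.75)&(y>.1)&(y<.24)&(z>.125)&(z<.18); print('ball',k.sum(),np.nanmean(W[k],0),np.nanmax(z[k]),rect(W[k]))
k=(x>.68)&(x<.75)&(y>.1)&(y<.24)&(z>.085)&(z<.105); print('block',rect(W[k]))
k=(x>.38)&(x<.67)&(y>.1)&(y<.36)&(z>.022)&(z<.034); print('bar',rect(W[k]))
a=np.radians(82.6); e=np.array([[np.cos(a),np.sin(a)],[-np.sin(a),np.cos(a)]]); Q=(W[...,:2]*1000-[531.5,245.6])@e.T
b=(abs(Q[...,0])<100)&(abs(Q[...,1])<140)&(im.max(-1)<70)&(z<.005); print('mat in own frame',rect(Q[b]/1000))
for n in ['jar','mouse','beaker','spanner','flask','stopper','flange']:
    print(n,[(np.round(w('top',r['point']),3).tolist(),round(r['conf'],2)) for r in recognise('top',n)[:1]])
cv2.imwrite('pics/t13.png',im[40:300,60:420])
print(sense()['tool_pos'])
"
```

```text
-81 extent [-127.9   51.8] len 179.7 bal -10.2 head y nan z nan tail y -78.9 z 60.5 shaft z 51.1
-27 empty
27 extent [-141.7   76.1] len 217.8 bal 1.1 head y 26.5 z 57.8 tail y 28.1 z 49.0 shaft z 54.1
81 extent [-103.7   65.5] len 169.2 bal 3.5 head y 82.4 z 57.7 tail y 80.8 z 49.2 shaft z 53.7
ball 99 [0.71505605 0.19146065 0.15776548] 0.16835713183729806 (array([716.1, 190.7]), array([29.7, 22.4]), 88.8)
block (array([716.7, 161.5]), array([69.2, 50.6]), 88.9)
bar (array([531.5, 248.3]), array([107.5, 219. ]), 82.7)
mat in own frame (array([-2.2,  1.5]), array([158. , 246.2]), 0.3)
jar [([0.686, -0.019, 0.013], 0.49)]
mouse [([0.776, -0.057, 0.032], 0.69)]
beaker [([0.643, 0.494, 0.051], 0.76)]
spanner [([0.425, 0.477, 0.012], 0.59)]
flask [([0.542, 0.239, 0.012], 0.72)]
stopper []
flange [([0.684, -0.016, 0.013], 0.65)]
[ 0.67093372 -0.0920439   0.21666727]h.py:53: RuntimeWarning: Mean of empty slice.
  print(l,'extent',np.round([x0,x1],1),'len',round(x1-x0,1),'bal',round(x1-(75 if x1-x0>195 else 62),1),'head y',np.round(Q[h][:,1].mean(),1),'z',np.round(1000*np.median(z[h]),1),'tail y',np.round(t[:,1].mean(),1),'z',round(1000*np.median(z[m&(Q[...,0]<-60)]),1),'shaft z',round(1000*z[sh].max(),1))
  ret = ret.dtype.type(ret / rcount)
  return _methods._mean(a, axis=axis, dtype=dtype,
```

View pics/t13.png

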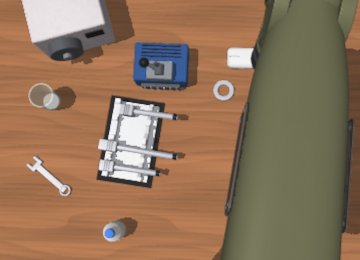

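Request:
carry_out(plan=[{"grip": 0, "x": 50, "y": 40, "z": 0, "turn": 0}, {"grip": 0, "x": 110, "y": 40, "z": 0, "turn": 0}, {"grip": 0, "x": 170, "y": 40, "z": 0, "turn": 0}, {"grip": 0, "x": 230, "y": 40, "z": 0, "turn": 0}, {"grip": 0, "x": 290, "y": 40, "z": 0, "turn": 0}, {"grip": 0, "x": 338, "y": 40, "z": 0, "turn": 0}, {"grip": 0, "x": 338, "y": 40, "z": 0, "turn": 0}, {"grip": 0, "x": 338, "y": 40, "z": 40, "turn": 0}, {"grip": 0, "x": 338, "y": 40, "z": 80, "turn": 0}, {"grip": 0, "x": 338, "y": 40, "z": 80, "turn": 0}])

```text
time: 44.32
tool_pos: [0.714, 0.2427, 0.1327]
orientation: [0.714, 0.701, -0.003, -0.001]
wrist_force: [-0.7, -0.3, 1.2]
opening: 0.0002
```

Request:
carry_out(plan=[{"grip": 0, "x": -15, "y": 0, "z": 0, "turn": 0}, {"grip": 0, "x": -30, "y": 0, "z": 0, "turn": 0}, {"grip": 0, "x": -45, "y": 0, "z": 0, "turn": 0}, {"grip": 0, "x": -58, "y": 0, "z": 0, "turn": 0}, {"grip": 0, "x": -70, "y": 0, "z": 0, "turn": 0}, {"grip": 0, "x": -80, "y": 0, "z": 0, "turn": 0}, {"grip": 0, "x": -86, "y": 0, "z": 0, "turn": 0}, {"grip": 0, "x": -86, "y": 0, "z": 0, "turn": 0}])

```text
time: 45.32
tool_pos: [0.715, 0.158, 0.1364]
orientation: [0.713, 0.701, -0.0, -0.0]
wrist_force: [0.0, 0.2, -0.6]
opening: 0.0002
```

```bash
python3 -c "
from h import *
go(.7145,.155,.135,89)"
```

```text
now [0.715  0.158  0.1364] xa 89.0 tilt [-0.001 -0.001 -1.   ] j [ 0.22  0.61  0.19  1.15 -0.    1.81] F [ 0.   0.2 -0.6] op 0.0002 t 45.33
shift [-3.  -0.5  1.4] turn -0.0
```

Request:
carry_out(plan=[{"grip": 0, "x": -3, "y": 0, "z": 0, "turn": 0}, {"grip": 0, "x": -6, "y": 0, "z": 0, "turn": 0}, {"grip": 0, "x": -6, "y": 0, "z": 0, "turn": 0}])

```text
time: 45.7
tool_pos: [0.7151, 0.1526, 0.1367]
orientation: [0.713, 0.701, -0.0, 0.0]
wrist_force: [0.4, 0.8, 0.3]
opening: -0.0003
```

Request:
carry_out(plan=[{"grip": 0, "x": 30, "y": 0, "z": 0, "turn": 0}, {"grip": 0, "x": 30, "y": 0, "z": -40, "turn": 0}, {"grip": 0, "x": 30, "y": 0, "z": -80, "turn": 0}, {"grip": 0, "x": -30, "y": -40, "z": -80, "turn": 0}, {"grip": 0, "x": -90, "y": -40, "z": -80, "turn": 0}, {"grip": 0, "x": -150, "y": -40, "z": -80, "turn": 0}, {"grip": 0, "x": -210, "y": -40, "z": -80, "turn": 0}, {"grip": 0, "x": -250, "y": -40, "z": -80, "turn": 0}, {"grip": 0, "x": -250, "y": -40, "z": -80, "turn": 0}])

```text
time: 46.82
tool_pos: [0.6705, -0.1, 0.2168]
orientation: [0.715, 0.699, -0.0, 0.0]
wrist_force: [0.5, 0.8, -0.4]
opening: -0.0002
```

```bash
cat >> h.py <<'E'
def prof(W,o=(531.2,245.0),yaw=82.6,lo=-112,hi=-50):
    a=np.radians(yaw); e=np.array([[np.cos(a),np.sin(a)],[-np.sin(a),np.cos(a)]]); Q=(W[...,:2]*1000-o)@e.T; z=W[...,2]*1000
    for b in range(-150,110,10):
        m=(Q[...,0]>=b)&(Q[...,0]<b+10)&(Q[...,1]>lo)&(Q[...,1]<hi)&(z>14)
        if m.sum()>2: 
            zz=z[m]; t=m&(z>np.percentile(zz,98)-6); print(b+5,m.sum(),'top z',round(np.percentile(zz,98),1),'y',np.round(np.percentile(Q[t][:,1],[0,50,100]),0))
E
python3 -c "
from h import *
W=cloud('top',np.median([grab_frame('top')[1] for i in range(3)],0))
x,y,z=W[...,0],W[...,1],W[...,2]; k=(x>.68)&(x<.75)&(y>.1)&(y<.24)&(z>.125)&(z<.18); print('ball',k.sum(),np.nanmean(W[k],0))
prof(W); go(.6,.2,.2,82.6)
r=regions_of('top','short1'); print([(round(i['conf'],2),i['region'].sum(),np.round(np.nanmean(W[i['region']],0),3)) for i in r])
"
```

```text
ball 95 [0.71424256 0.13200112 0.1598572 ]
-125 20 top z 70.7 y [-86. -80. -74.]
-115 20 top z 68.6 y [-85. -78. -73.]
-105 21 top z 67.3 y [-86. -80. -72.]
-95 19 top z 63.4 y [-85. -79. -73.]
-85 20 top z 62.2 y [-87. -81. -75.]
-75 21 top z 60.5 y [-86. -79. -74.]
-65 19 top z 58.3 y [-85. -80. -73.]
-55 27 top z 56.7 y [-86. -79. -74.]
-45 92 top z 51.6 y [-100.  -79.  -62.]
-35 21 top z 50.5 y [-99. -81. -73.]
-25 19 top z 48.5 y [-86. -80. -76.]
-15 21 top z 46.6 y [-87. -81. -75.]
-5 30 top z 44.7 y [-87. -80. -75.]
5 44 top z 50.2 y [-95. -82. -68.]
15 44 top z 48.5 y [-96. -81. -67.]
25 41 top z 48.6 y [-95. -80. -66.]
35 37 top z 44.3 y [-95. -81. -68.]
45 72 top z 43.9 y [-110.  -98.  -51.]
55 56 top z 44.2 y [-108.  -99.  -50.]
now [ 0.6708 -0.096   0.2168] xa 89.0 tilt [ 0.  0. -1.] j [-0.14  0.47  0.15  1.25  0.    1.45] F [-0.6 -0.5 -0.8] op -0.0004 t 46.98
shift [294.7 -75.8  16.9] turn 6.4
[(0.89, np.int64(417), array([0.45 , 0.252, 0.052])), (0.82, np.int64(409), array([0.606, 0.207, 0.048])), (0.37, np.int64(94), array([0.714, 0.135, 0.156]))]
```

```bash
python3 -c "
from h import *
go(.6084,.2142,.11,82.6)"
```

```text
now [ 0.6709 -0.0955  0.2167] xa 89.1 tilt [-0.  0. -1.] j [-0.14  0.47  0.15  1.25  0.    1.45] F [-0.1  0.1 -0.4] op -0.0 t 47.02
shift [308.6 -67.4 106.8] turn 6.5
```

Request:
carry_out(plan=[{"grip": 40, "x": 20, "y": -67, "z": 0, "turn": 6.5}, {"grip": 40, "x": 80, "y": -67, "z": 0, "turn": 6.5}, {"grip": 40, "x": 140, "y": -67, "z": 0, "turn": 6.5}, {"grip": 40, "x": 200, "y": -67, "z": 0, "turn": 6.5}, {"grip": 40, "x": 260, "y": -67, "z": 0, "turn": 6.5}, {"grip": 40, "x": 309, "y": -67, "z": 0, "turn": 6.5}, {"grip": 40, "x": 309, "y": -67, "z": 50, "turn": 6.5}, {"grip": 40, "x": 309, "y": -67, "z": 107, "turn": 6.5}, {"grip": 40, "x": 309, "y": -67, "z": 107, "turn": 6.5}, {"grip": 40, "x": 309, "y": -67, "z": 107, "turn": 6.5}])

```text
time: 48.28
tool_pos: [0.6098, 0.2145, 0.1117]
orientation: [0.751, 0.66, 0.001, 0.0]
wrist_force: [0.9, -0.4, 0.9]
opening: 0.0342
```

```bash
python3 -c "
from h import *
go(.6084,.2142,.032,82.6)"
```

```text
now [0.6098 0.2145 0.1117] xa 82.6 tilt [ 0.002  0.001 -1.   ] j [ 0.34  0.46 -0.11  1.    0.    2.04] F [ 0.9 -0.4  0.9] op 0.0342 t 48.27
shift [-0.6 -1.5 79.7] turn -0.0
```

Request:
carry_out(plan=[{"grip": 40, "x": -0.5, "y": -1, "z": 40, "turn": 0}, {"grip": 40, "x": -0.5, "y": -1, "z": 70, "turn": 0}, {"grip": 40, "x": -0.5, "y": -1, "z": 79, "turn": 0}, {"grip": 40, "x": -0.5, "y": -1, "z": 79, "turn": 0}, {"grip": 0, "x": -0.5, "y": -1, "z": 79, "turn": 0}, {"grip": 0, "x": -0.5, "y": -1, "z": 79, "turn": 0}, {"grip": 0, "x": -0.5, "y": -1, "z": 79, "turn": 0}, {"grip": 0, "x": -0.5, "y": -1, "z": 79, "turn": 0}, {"grip": 0, "x": -0.5, "y": -1, "z": 79, "turn": 0}], force=40)

```text
time: 49.4
tool_pos: [0.6089, 0.2141, 0.033]
orientation: [0.752, 0.659, 0.001, -0.0]
wrist_force: [-3.0, 1.6, 5.5]
opening: 0.014
```

Request:
carry_out(plan=[{"grip": 0, "x": 0, "y": 0, "z": -5, "turn": 0}, {"grip": 0, "x": 0, "y": 0, "z": -15, "turn": 0}, {"grip": 0, "x": 0, "y": 0, "z": -30, "turn": 0}, {"grip": 0, "x": 0, "y": 0, "z": -30, "turn": 0}, {"grip": 0, "x": 0, "y": 0, "z": -30, "turn": 0}])

```text
time: 50.02
tool_pos: [0.6082, 0.2131, 0.0608]
orientation: [0.752, 0.659, 0.0, 0.0]
wrist_force: [-0.6, -0.0, -2.5]
opening: 0.0141
```

```bash
python3 -c "
from h import *
s=sense(); print('torque',np.round(s['ft_torque'],2)); go(.611,.234,.045,82.6)"
```

```text
torque [-0.01 -0.03 -0.01]
now [0.6082 0.2131 0.0608] xa 82.5 tilt [ 0.  0. -1.] j [ 0.34  0.5  -0.17  0.9  -0.    2.04] F [-0.6 -0.  -2.5] op 0.0141 t 50.02
shift [21.1  0.1 15.8] turn -0.1
```

Request:
carry_out(plan=[{"grip": 0, "x": 8, "y": 0, "z": 0, "turn": 0}, {"grip": 0, "x": 17, "y": 0, "z": 0, "turn": 0}, {"grip": 0, "x": 21, "y": 0, "z": 0, "turn": 0}, {"grip": 0, "x": 21, "y": 0, "z": 5, "turn": 0}, {"grip": 0, "x": 21, "y": 0, "z": 10, "turn": 0}, {"grip": 0, "x": 21, "y": 0, "z": 15, "turn": 0}, {"grip": 0, "x": 21, "y": 0, "z": 19, "turn": 0}, {"grip": 0, "x": 21, "y": 0, "z": 22, "turn": 0}, {"grip": 0, "x": 21, "y": 0, "z": 24, "turn": 0}, {"grip": 0, "x": 21, "y": 0, "z": 24, "turn": 0}])

```text
time: 51.28
tool_pos: [0.6111, 0.2337, 0.0376]
orientation: [0.752, 0.659, 0.0, 0.0]
wrist_force: [-2.7, -3.3, 8.5]
opening: 0.0142
```

```bash
python3 -c "
from h import *
s=sense(); print('torque',np.round(s['ft_torque'],2)); go(.611,.234,.0355,82.6)"
```

```text
torque [-0.55  0.4  -0.12]
now [0.6111 0.2337 0.0376] xa 82.5 tilt [ 0.001 -0.    -1.   ] j [ 0.37  0.54 -0.16  0.86 -0.    2.07] F [-2.7 -3.3  8.5] op 0.0142 t 51.27
shift [ 0.3 -0.2  2.1] turn -0.1
```

Request:
carry_out(plan=[{"grip": 0, "x": 0, "y": -1, "z": 0, "turn": 0}, {"grip": 0, "x": 0, "y": -1, "z": 0, "turn": 0}, {"grip": 40, "x": 0, "y": -1, "z": 0, "turn": 0}, {"grip": 40, "x": 0, "y": -1, "z": 0, "turn": 0}, {"grip": 40, "x": 0, "y": -1, "z": 0, "turn": 0}, {"grip": 40, "x": 0, "y": -1, "z": -40, "turn": 0}, {"grip": 40, "x": 0, "y": -1, "z": -100, "turn": 0}, {"grip": 40, "x": 0, "y": -1, "z": -160, "turn": 0}, {"grip": 40, "x": -50, "y": 30, "z": -178, "turn": 0}, {"grip": 40, "x": -110, "y": 30, "z": -178, "turn": 0}])

```text
time: 52.52
tool_pos: [0.6291, 0.1208, 0.2169]
orientation: [0.751, 0.66, 0.002, 0.001]
wrist_force: [0.6, -0.3, -0.0]
opening: 0.0338
```

Request:
carry_out(plan=[{"grip": 0, "x": -60, "y": 30, "z": 0, "turn": -6.4}, {"grip": 0, "x": -120, "y": 60, "z": 0, "turn": -6.4}, {"grip": 0, "x": -180, "y": 70, "z": 0, "turn": -6.4}, {"grip": 0, "x": -220, "y": 70, "z": 0, "turn": -6.4}, {"grip": 0, "x": -220, "y": 70, "z": 0, "turn": -6.4}, {"grip": 0, "x": -220, "y": 70, "z": 0, "turn": -6.4}])

```text
time: 53.28
tool_pos: [0.6669, -0.1059, 0.2145]
orientation: [0.714, 0.7, 0.0, -0.0]
wrist_force: [-0.4, 0.1, 0.7]
opening: 0.0002
```

```bash
python3 -c "
from h import *
W=cloud('top',np.median([grab_frame('top')[1] for i in range(3)],0)); lanes(W)
x,y,z=W[...,0],W[...,1],W[...,2]
k=(x>.38)&(x<.67)&(y>.1)&(y<.36)&(z>.022)&(z<.034); print('bar',rect(W[k]))
k=(x>.68)&(x<.75)&(y>.1)&(y<.24)&(z>.125)&(z<.18); print('ball',k.sum(),np.nanmean(W[k],0))
go(.715,.08,.2167,89)"
```

```text
-81 extent [-107.8   61.5] len 169.3 bal -0.5 head y -80.6 z 57.9 tail y -79.9 z 49.3 shaft z 53.7
-27 empty
27 extent [-141.7   76.3] len 217.9 bal 1.3 head y 26.3 z 57.8 tail y 28.0 z 49.3 shaft z 53.1
81 extent [-103.7   65.5] len 169.2 bal 3.5 head y 82.5 z 57.7 tail y 80.7 z 49.3 shaft z 53.7
bar (array([531.8, 250. ]), array([110.5, 219.3]), 82.7)
ball 93 [0.71424976 0.1316011  0.16052574]
now [ 0.6671 -0.1048  0.2147] xa 89.0 tilt [ 0.  0. -1.] j [-0.16  0.46  0.13  1.24  0.    1.43] F [0.2 0.2 0.1] op -0.0001 t 53.42
shift [185.6  44.7  -1.9] turn 0.0
```

Request:
carry_out(plan=[{"grip": 0, "x": 50, "y": 45, "z": 0, "turn": 0}, {"grip": 0, "x": 110, "y": 45, "z": 0, "turn": 0}, {"grip": 0, "x": 170, "y": 45, "z": 0, "turn": 0}, {"grip": 0, "x": 183, "y": 45, "z": 0, "turn": 0}, {"grip": 0, "x": 183, "y": 45, "z": 0, "turn": 0}, {"grip": 0, "x": 183, "y": 45, "z": 40, "turn": 0}, {"grip": 0, "x": 183, "y": 45, "z": 78, "turn": 0}, {"grip": 0, "x": 183, "y": 45, "z": 78, "turn": 0}])

```text
time: 54.42
tool_pos: [0.7127, 0.0738, 0.1333]
orientation: [0.714, 0.7, -0.003, -0.002]
wrist_force: [0.0, 0.4, 0.5]
opening: -0.0003
```

Request:
carry_out(plan=[{"grip": 0, "x": 14, "y": 0, "z": 0, "turn": 0}, {"grip": 0, "x": 28, "y": 0, "z": 0, "turn": 0}, {"grip": 0, "x": 42, "y": 0, "z": 0, "turn": 0}, {"grip": 0, "x": 56, "y": 0, "z": 0, "turn": 0}, {"grip": 0, "x": 68, "y": 0, "z": 0, "turn": 0}, {"grip": 0, "x": 78, "y": 0, "z": 0, "turn": 0}, {"grip": 0, "x": 86, "y": 0, "z": 0, "turn": 0}, {"grip": 0, "x": 92, "y": 0, "z": 0, "turn": 0}, {"grip": 0, "x": 96, "y": 0, "z": 0, "turn": 0}, {"grip": 0, "x": 96, "y": 0, "z": 0, "turn": 0}])

```text
time: 55.68
tool_pos: [0.717, 0.1696, 0.1364]
orientation: [0.714, 0.7, -0.002, 0.001]
wrist_force: [-0.7, -6.1, -0.9]
opening: -0.0
```

One more millimetre or two against the stop, then retreat.

Request:
carry_out(plan=[{"grip": 0, "x": 3, "y": 0, "z": 0, "turn": 0}, {"grip": 0, "x": 5, "y": 0, "z": 0, "turn": 0}, {"grip": 0, "x": 5, "y": 0, "z": 0, "turn": 0}])

```text
time: 56.05
tool_pos: [0.717, 0.17, 0.1364]
orientation: [0.715, 0.699, -0.004, 0.004]
wrist_force: [-1.0, -18.9, 2.5]
opening: -0.0003
```

Request:
carry_out(plan=[{"grip": 0, "x": -10, "y": 0, "z": 0, "turn": 0}, {"grip": 0, "x": -50, "y": 0, "z": 0, "turn": 0}, {"grip": 0, "x": -95, "y": 0, "z": 0, "turn": 0}, {"grip": 0, "x": -100, "y": 0, "z": -40, "turn": 0}, {"grip": 0, "x": -120, "y": -20, "z": -80, "turn": 0}, {"grip": 0, "x": -180, "y": -40, "z": -80, "turn": 0}, {"grip": 0, "x": -240, "y": -40, "z": -80, "turn": 0}, {"grip": 0, "x": -275, "y": -40, "z": -80, "turn": 0}, {"grip": 0, "x": -275, "y": -40, "z": -80, "turn": 0}, {"grip": 0, "x": -275, "y": -40, "z": -80, "turn": 0}])

```text
time: 57.3
tool_pos: [0.6723, -0.0967, 0.2168]
orientation: [0.714, 0.7, 0.001, -0.0]
wrist_force: [-0.6, 0.2, -0.6]
opening: 0.0
```

```bash
python3 -c "
from h import *
W=cloud('top',np.median([grab_frame('top')[1] for i in range(3)],0)); lanes(W)
x,y,z=W[...,0],W[...,1],W[...,2]
k=(x>.68)&(x<.75)&(y>.1)&(y<.24)&(z>.125)&(z<.18); print('ball',k.sum(),np.nanmean(W[k],0))
k=(x>.38)&(x<.67)&(y>.1)&(y<.36)&(z>.022)&(z<.034); print('bar',rect(W[k]))
W0=np.load('W0.npy')
m=(W0[...,2]>.006)&(W0[...,2]<.12)&(W0[...,0]>.25)&(W0[...,0]<.83)
for n,(bx,by,r) in dict(flask=(.284,.265,.05),beaker=(.641,.49,.06),spanner=(.426,.477,.09),flange=(.685,-.018,.045),mouse=(.776,-.077,.07)).items():
    f=lambda V: np.round(np.nanmedian(V[(np.hypot(V[...,0]-bx,V[...,1]-by)<r)&(V[...,2]>.005)&(V[...,2]<.12)],0),3)
    print(n,f(W0),f(W))
go(.5,-.1,.2)"
```

```text
-81 extent [-107.6   60.9] len 168.5 bal -1.1 head y -80.7 z 58.1 tail y -79.9 z 49.3 shaft z 53.5
-27 empty
27 extent [-141.7   76.2] len 217.9 bal 1.2 head y 26.5 z 58.1 tail y 28.1 z 49.3 shaft z 53.0
81 extent [-103.9   65.6] len 169.4 bal 3.6 head y 82.4 z 57.8 tail y 80.7 z 49.7 shaft z 54.0
ball 101 [0.71516794 0.19122918 0.15679303]
bar (array([531.9, 248.4]), array([107.8, 220. ]), 82.7)
flask [0.283 0.264 0.077] [0.283 0.264 0.077]
beaker [0.643 0.492 0.054] [0.643 0.492 0.054]
spanner [0.424 0.477 0.008] [0.424 0.477 0.008]
flange [ 0.684 -0.018  0.012] [ 0.685 -0.018  0.013]
mouse [ 0.777 -0.076  0.03 ] [ 0.777 -0.061  0.03 ]
now [ 0.6723 -0.0959  0.2167] xa 89.0 tilt [ 0.     0.001 -1.   ] j [-0.14  0.47  0.15  1.25  0.    1.45] F [-0.2 -0.1  1. ] op -0.0 t 57.45
shift [  -7.1 -172.2   16.7] turn None
```

```bash
python3 -c "
from h import *
print(close_job())"
```

```text
the job is handed in; nothing more can be done
None
```

The job is handed in at about 57 s of the 210 s: the carrier is on the mat, all three probes present are in their own lanes, and the blower lever is fully on.

- **Carrier:** I dragged it by its fin without lifting it, then corrected it by 3 mm. The last check put it within about 1 mm of the mat's centre and 0.1° of square.
- **Probes:** there was one long probe and two short ones, each picked at its balance point and carried level except in the re-lay below. They lie level, with balance points −1 mm (far short), +1 mm (long) and +3.6 mm (near short) from midway. I left the 3.6 mm as it was.
- **Disturbance:** after the first lever push I found the far short probe about 20 mm back, with its head off the bar. I was not touching it, so I took it to be the expected knock. It may already have been out when I first pushed the lever.
- **Re-lay:** I switched the lever back off, re-laid that probe and pushed the lever on again. It was tilted about 12° while I lifted and moved it the 20 mm, and levelled as it came down on the bar.
- **Lever:** it stopped against its end stop with 19 N of push. The ball is about 60 mm across from its off position.
- **Bystanders:** flask, beaker, spanner and flange read the same as at the start. The mouse was half hidden by the arm; its reading differed by 15 mm in y, which I put down to that. The jar and stopper were not seen in the last checks, so I could not confirm them.

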